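# Clear the carving bed, set the next slate and pin the sprung keeper

## Robot

A 6-joint arm with a two-finger parallel gripper is mounted at the origin on the work surface. World frame = base frame: x ahead of the robot, y to its left, z up, the work surface at z = 0. Lengths are in m, angles in degrees, forces in N, time in s.
With the tool pointing down it reaches from about 0.4 to 0.825 m from the base axis. Payload 7 kg.
Tool frame: the origin (TCP) lies on the centre line of the jaws, within the pads' length; the fingertips stand 17 mm ahead of it and the grasp point (between the pads) lies 2 mm behind it; y points along the fingers, z is the direction in which the jaws open and shut, and the axes are right-handed (so a half turn about y gives the same grasp; the last joint's range is limited). The gripper opens to 88 mm and grips with 3 to 60 N. Pads are 19 mm wide; open, the fingers measure 130 mm over their backs; the gripper's body (78 mm by 193 mm) begins 47 mm behind the grasp point.
Start: joints at [87.439, 20.546, 0.682, 0, -70.136, -16.507], TCP at [0.221, 0.638, 0.244] pointing down, gripper open.
Joint ranges: [-176.03, 176.03], [-82.01, 121.73], [-58.28, 71.71], [-173.87, 95.51], [-174.79, -0.11], [-173.66, 173.66]. Speed limits (degrees/s): [136.94, 136.94, 172.46, 180, 180, 180].

## Interface

Orientations are given as [roll, pitch, yaw] about the fixed x, y, z axes, in that order (R = Rz(yaw) Ry(pitch) Rx(roll)).
In Python, from plant import r, capture, camera_info gives the robot as it stands. The module is installed in compiled form; this text tells all that it offers.
- The arm moves only by the tool apply_moves, never from a script. Its argument "deltas" is a list of rows, each an object of numbers: "tx", "ty", "tz": the shift along the tool's x, y, z in m; "turn": the turn about the tool's y in rad; "gripper": the finger opening in m, from 0 to 0.0876. A call has 1 to 5 rows; each row is the pose to reach, as a shift and turn from the pose commanded when the call began, along the tool's axes at that moment; what a row does not reach only later rows make up. A row lasts 1/10 s, in which the tool goes at most 50 mm and 8.59 degrees, less where a joint would pass 70% of its speed; a pose out of reach is approached as far as the arm can. A call with a gripper value outside its range is refused whole. The fingers move at their own pace and stop on an object; "newtons" is the grip in N (left out, the last holds). Time passes only in rows, so rows that repeat a pose let the fingers close. It gives the time, the measured TCP pose, the force and the opening at its end, in the units of the state.
- r.get_state(): the state, without advancing time (a new reading comes with each control period).
- capture(name): name is "scene" or "top" or "wrist"; returns (picture, depth): 420x560x3 uint8, red, green, blue; 420x560 float32, m along the optical axis (not along the pixel's ray), 0 where there is no reading.
- camera_info(name): a dict with "K" (3x3 intrinsics, pixels), "eye" and "orientation" of the camera in the world; the wrist camera has in their place "tool_from_camera" (4x4, takes a point from camera to tool coordinates, whose origin is the TCP and whose axes are the tool frame's). Camera axes: x right, y up, looking along -z (the intrinsics and any distortion apply to the point x, -y, -z); pixel columns grow to the right and rows downward; lengths in m; the calibration is good to about 2 mm. A picture is of the moment at which its call begins: read the wrist's pose just before it. camera_info takes no time and is no camera call.
- r.close_job(): hands the job in, once; it reports no verdict.
The state is a dict: "time_s": time; "joints": joint angles; "qd": joint speeds; "joint_torque": joint torques, N m; "tcp_pos": TCP position; "eef_rot": TCP orientation; "contact_force": force on the tool from outside, world axes, zero at the start; "moment": the same for the moment, N m; "gripper_width": finger opening in m.
Only numpy, scipy, OpenCV 4.12 (cv2) and the standard library are available. Lean on these libraries where they do the work, as an engineer would, in place of code of your own. Each camera call takes 0.05 s, during which the arm holds its last target.

## Task

Get the carving bed ready for the next ink-stone: holding the scraper block, sweep all the slate chips off the bed into its chip tray (do not touch chips with the gripper), and then lay the slate blank flat on the bed's dark pad, centred and lengthwise. After that, swing the sprung keeper against its spring until its finger lies over the end of the stone, and lock it there by pushing the pin fully home through the keeper's hole into the lock hole. Leave the scraper standing on its rubber mat, and do not disturb the brush pot, the dish, the chisel and the bamboo stick.

Things in the scene. Friction and masses are not known exactly. Their poses are not given: they have to be found in the camera images.
- bed: Fixed wooden carving bed. Origin on the table under the middle of its flat sweeping area (40 mm above the table; x -112 to 112, y -130 to 130 mm); z up. Rails 12 mm thick stand 25 mm above the area along both x sides. The -y side is shut by the lock block: face at y = -130, reaching to y = -280, x -124 to 124 mm, aluminium top 68 mm above the table. The +y side is open to the chip tray.
- tray_centre (a point): Middle of the floor of the sheet-metal chip tray fixed along the open +y edge of the bed. Inside: bed x -120 to 120 mm, bed y 130 to 218 mm; floor 6 mm, walls 34 mm above the table, so the whole tray lies below the sweeping surface; no wall on the bed's side.
- pad_centre (a point): Centre of the dark pad let flush into the sweeping area, 76 mm along the bed's x by 180 mm along the bed's y; the point lies on the surface, 40 mm above the table.
- lock_hole (a point): Mouth of the lock hole, 17 mm in diameter, 32 mm deep, upright, chamfered 2 mm, in the top of the lock block (68 mm above the table).
- keeper (a joint): Turn of the keeper, a straight flat steel lever on an upright pivot on the lock block; grows anticlockwise seen from above. 0 = rest, sprung against its stop, tail with the hole roughly along the bed's -x, finger along +x; 1.40 = finger along +y over the pad's end, tail hole above the lock hole; stop 1.55. Spring 0.18 N m at 0, evenly up to 0.67 at 1.40 (8 N at the hole): let go, it flies back.
- keeper_pivot (a point): Keeper pivot axis, at the height of the lever's upper face (84 mm above the table). A hub 38 mm in diameter and a spring cap rise here, to 100 mm above the table. The lever is 14 mm thick (underside 70 mm, top 84 mm above the table) and 24 mm wide.
- keeper_hole (a point): Centre of the hole in the keeper's tail, at the lever's upper face, 80 mm from the pivot. Hole 17 mm in diameter, right through the 14 mm, chamfered 2 mm; the tail end round it is 40 by 36 mm. A pin pushed through it meets the lock block's top 2 mm below the lever and slides over it until it comes over the lock hole.
- keeper_tip (a point): End of the keeper's finger, 95 mm from the pivot, opposite the tail. Its underside passes 6 mm above a stone that lies on the pad and covers the last 25 mm of it when pinned.
- pin: Steel lock pin, upright, 94 mm tall, 0.12 kg; origin at the centre of its lower end, z up. Shank 14 mm diameter up to 44 mm (first 5 mm tapered to 8 mm), collar 28 mm diameter from 44 to 49 mm, then a square grip 20 by 20 mm (sides along x, y) up to 94 mm. Starts in the parking block, collar on it. Home in the lock: collar on the keeper, lower end 28 mm below the lock block's top.
- pin_block: Wooden parking block, fixed, 64 by 64 by 55 mm tall, with an upright 17 mm through hole in the middle. Origin at the centre of its underside. Its position varies.
- scraper: Scraper block, loose, standing on its foot. Origin at the centre of its underside, x along its length, z up. Wooden foot with a steel sole, 90 mm (x) by 56 mm (y) by 30 mm tall; on it a wooden grip rib 70 mm (x) by 24 mm (y), from 30 to 80 mm height, centred. 0.45 kg.
- mat: Thin dark rubber mat fixed to the table, 150 mm (x) by 80 mm (y), 4 mm thick, place of the scraper; origin at the centre of its underside. It and the stone may change sides.
- stone: Grey slate ink-stone blank, loose, lying flat on the table: 160 mm (x) by 56 mm (y) by 24 mm tall, with a shallow dark hollow drawn on its upper face. Origin at the centre of its underside, z up. 0.4 to 0.75 kg.
- chip1: Slate chip: an irregular grey flake, roughly 50 by 32 mm, 9 mm thick, about 30 g, lying somewhere on the sweeping area; three to five of the five chips are there, the others are absent. Origin at the centre of its underside.
- chip2: Slate chip: an irregular grey flake, roughly 50 by 32 mm, 9 mm thick, about 30 g, lying somewhere on the sweeping area; three to five of the five chips are there, the others are absent. Origin at the centre of its underside.
- chip3: Slate chip: an irregular grey flake, roughly 50 by 32 mm, 9 mm thick, about 30 g, lying somewhere on the sweeping area; three to five of the five chips are there, the others are absent. Origin at the centre of its underside.
- chip4: Slate chip: an irregular grey flake, roughly 50 by 32 mm, 9 mm thick, about 30 g, lying somewhere on the sweeping area; three to five of the five chips are there, the others are absent. Origin at the centre of its underside.
- chip5: Slate chip: an irregular grey flake, roughly 50 by 32 mm, 9 mm thick, about 30 g, lying somewhere on the sweeping area; three to five of the five chips are there, the others are absent. Origin at the centre of its underside.
- brush_pot: Bystander: dark wooden brush pot, open, 90 mm across, 110 mm tall, standing at the left.
- dish: Bystander: white ceramic dish, 90 mm across, 35 mm tall, at the right.
- chisel: Bystander: chisel with a wooden handle, lying near the robot on the right.
- brush: Bystander: bamboo stick 190 mm long, 12 mm thick, lying near the robot on the left.
Mind the look-alikes: they are no part of the job. Leave any brown or purple look-alike of the chip3 alone.

How it is judged:
By the outcome, as a careful person would: the job done as asked, in the order asked, and still so for the second after the job is handed in, with the robot touching nothing.
Of chip1, chip2, chip3, chip4, chip5 only 3 to 5 are there at a start; the rules pass over those that are not, and their reading is None.
At some moment in a run one of stone, scraper may be knocked a few centimetres aside while the robot is not near it.
It also fails if it takes over 210 s, if anything falls off the work surface, if the arm or the gripper's body presses on something with over 40 N, if the wrist force passes 120 N, or if a joint passes its speed limit or range.

## Working session

There is one attempt and no reset: what is moved stays moved. The work goes in short steps, Python scripts to look and compute and a tool call to move; the robot and the scene stay as the last step left them, time stands still between calls to the robot, and variables do not carry over. Pictures are saved under pics/ and viewed, and the job is handed in when it is done.

Besides the shell and the picture viewer there is one more tool, called after "Call:" as name(argument=value, ...) on one line, values as JSON. apply_moves: Moves the arm, as the interface text tells. Its arguments: {"type":"object","properties":{"deltas":{"type":"array","items":{"type":"object","properties":{"tx":{"type":"number"},"ty":{"type":"number"},"tz":{"type":"number"},"turn":{"type":"number"},"gripper":{"type":"number"}}}},"newtons":{"type":"number"}},"required":["deltas"]}

```bash
mkdir -p pics; cat > h.py <<'E'
import numpy as np, cv2
from scipy.spatial.transform import Rotation as Rn
from plant import r, capture, camera_info
def tool():
    s=r.get_state(); T=np.eye(4); T[:3,:3]=Rn.from_euler('xyz',s['eef_rot'],degrees=True).as_matrix(); T[:3,3]=s['tcp_pos']; return T
def grab(name,fn=None):
    T=tool(); p,d=capture(name); ci=camera_info(name)
    if name=='wrist': C=T@np.array(ci['tool_from_camera'])
    else:
        C=np.eye(4); o=np.array(ci['orientation'])
        C[:3,:3]=o if o.shape==(3,3) else Rn.from_euler('xyz',o,degrees=True).as_matrix(); C[:3,3]=ci['eye']
    if fn: cv2.imwrite('pics/'+fn,p[:,:,::-1])
    np.savez('last_%s.npz'%name,p=p,d=d,C=C,K=np.array(ci['K']))
    return p,d,C,np.array(ci['K'])
def load(name):
    f=np.load('last_%s.npz'%name); return f['p'],f['d'],f['C'],f['K']
def cloud(d,C,K):
    v,u=np.mgrid[:d.shape[0],:d.shape[1]]
    X=np.stack([(u-K[0,2])/K[0,0]*d,-(v-K[1,2])/K[1,1]*d,-d],-1)
    W=X@C[:3,:3].T+C[:3,3]; W[d==0]=np.nan; return W
def proj(P,C,K):
    q=(np.atleast_2d(P)-C[:3,3])@C[:3,:3]
    return np.stack([K[0,0]*q[:,0]/-q[:,2]+K[0,2],K[1,1]*-q[:,1]/-q[:,2]+K[1,2]],1)
def ray_z(u,v,z,C,K):
    dr=C[:3,:3]@np.array([(u-K[0,2])/K[0,0],-(v-K[1,2])/K[1,1],-1]); return C[:3,3]+dr*(z-C[2,3])/dr[2]
E
python3 - <<'E'
from h import *
print(r.get_state())
for n in('scene','top','wrist'): 
    print(n,camera_info(n)); grab(n,n+'0.png')
E
```

```text
{'time_s': 0.0, 'joints': array([ 8.74369957e+01,  2.05903933e+01,  6.33439360e-01, -2.03757954e-02,
       -7.01357850e+01, -1.65056307e+01]), 'qd': array([ 0.01995771,  0.00155855, -0.11541249,  0.01456332,  0.05731651,
        0.10284461]), 'joint_torque': array([-1.99060883e-04, -5.82723570e+01,  2.93056583e+01,  6.99726149e+00,
        7.02795209e-03, -1.59281194e-04]), 'tcp_pos': array([0.22040776, 0.63750791, 0.24263108]), 'eef_rot': array([-8.99056402e+01,  7.98536016e-03,  1.60924432e+02]), 'contact_force': array([ 0.43482165,  0.51379792, -0.7943491 ]), 'moment': array([ 0.00848053, -0.03075337, -0.0051682 ]), 'gripper_width': 0.08775087645623805}
scene {'K': array([[423.68154696,   0.        , 278.38009764],
       [  0.        , 423.68154696, 209.51995013],
       [  0.        ,   0.        ,   1.        ]]), 'eye': array([1.21259006, 0.48932059, 1.06014997]), 'orientation': array([ 39.81332109,  -0.1916853 , 123.67061104])}
top {'K': array([[514.93234818,   0.        , 277.315625  ],
       [  0.        , 514.93234818, 204.68579491],
       [  0.        ,   0.        ,   1.        ]]), 'eye': array([0.43697446, 0.03709867, 1.29891763]), 'orientation': array([  4.57854596,  -0.48354529, -90.52137049])}
wrist {'K': array([[376.74965294,   0.        , 277.38526945],
       [  0.        , 376.74965294, 215.14117301],
       [  0.        ,   0.        ,   1.        ]]), 'tool_from_camera': array([[ 5.10519717e-04, -9.50900004e-01, -3.09497856e-01,
        -8.42152817e-02],
       [ 7.78027337e-04,  3.09498180e-01, -9.50899717e-01,
        -1.41676868e-01],
       [ 9.99999567e-01,  2.44655262e-04,  8.97831121e-04,
         1.62927303e-03],
       [ 0.00000000e+00,  0.00000000e+00,  0.00000000e+00,
         1.00000000e+00]])}
```

View pics/scene0.png

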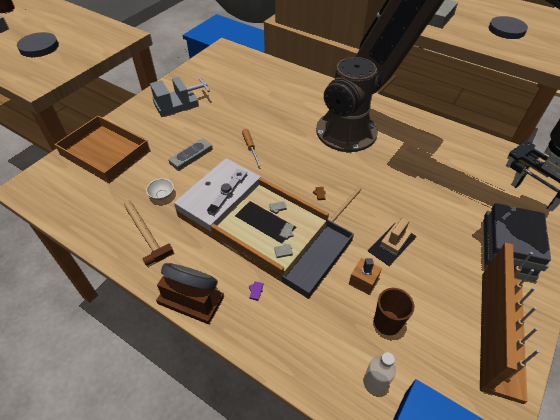

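View pics/top0.png

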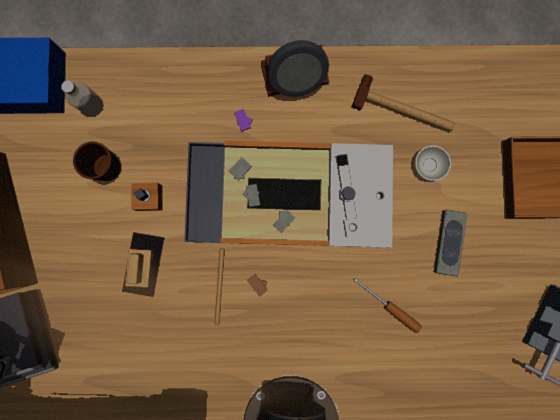

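View pics/wrist0.png

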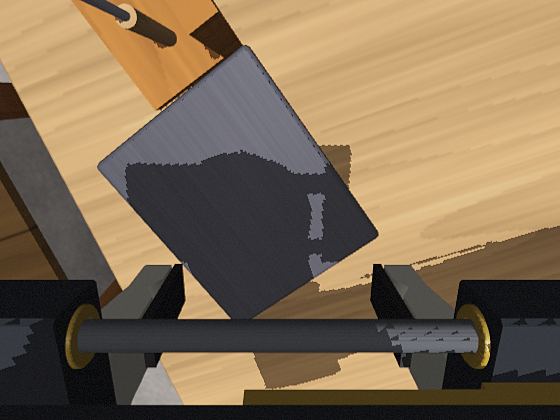

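```bash
python3 - <<'E'
from h import *
p,d,C,K=load('top')
im=p[:,:,::-1]
cv2.imwrite('pics/t_bed.png',cv2.resize(im[130:260,175:405],None,fx=3.4,fy=3.4,interpolation=cv2.INTER_CUBIC))
cv2.imwrite('pics/t_l.png',cv2.resize(im[140:310,60:200],None,fx=3.5,fy=3.5,interpolation=cv2.INTER_CUBIC))
W=cloud(d,C,K)
for n,(u,v) in dict(tray=(205,195),area=(235,220),rail1=(280,145),rail2=(280,243),block=(380,230),stone=(452,225),scr=(135,268),mat=(152,245),pinb=(140,205),pin=(143,196),hub=(348,193),chip=(252,195),pad=(300,195),tbl=(300,300),dish=(432,163),pot=(95,150)).items(): print(n,W[v,u].round(4))
E
```

```text
tray [0.5665 0.2073 0.0057]
area [0.5009 0.1292 0.0422]
rail1 [0.681  0.0179 0.0646]
rail2 [0.4438 0.0203 0.0707]
block [ 0.4727 -0.2201  0.0643]
stone [ 0.4847 -0.4074  0.0255]
scr [0.3883 0.361  0.0806]
mat [0.442  0.3402 0.002 ]
pinb [0.5389 0.359  0.05  ]
pin [0.5555 0.3385 0.1034]
hub [ 0.5584 -0.139   0.105 ]
chip [0.561  0.087  0.0513]
pad [ 0.5609 -0.0303  0.0419]
tbl [ 0.3024 -0.029   0.0048]
dish [ 0.6431 -0.3683  0.0079]
pot [0.6737 0.4684 0.056 ]
```

View pics/t_bed.png

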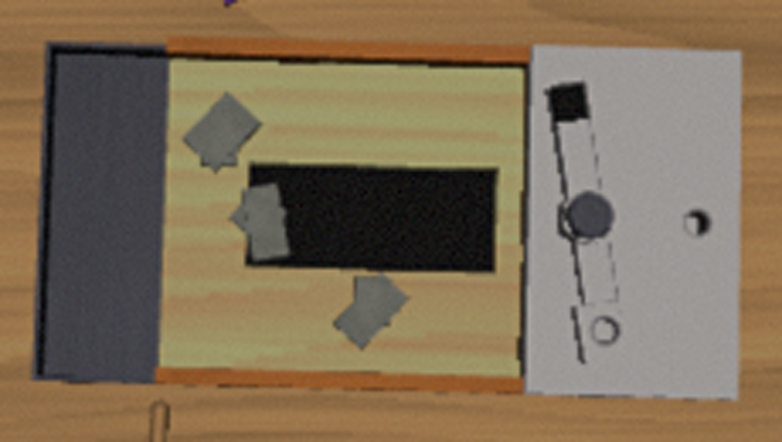

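View pics/t_l.png

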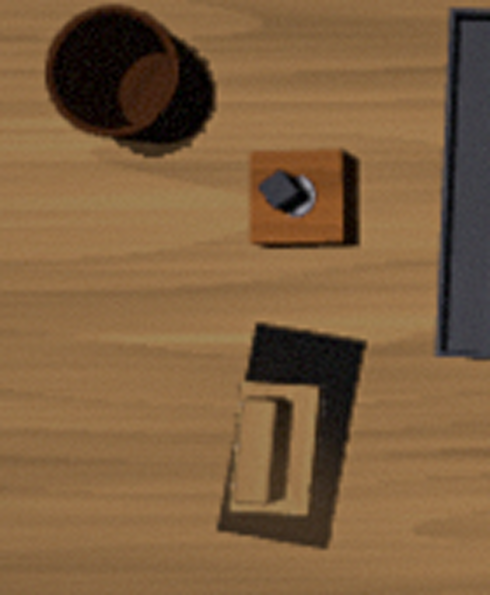

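```bash
cat >> h.py <<'E'
def rect(mask,W,z=None,C=None,K=None):
    if z is not None:
        vs,us=np.nonzero(mask); P=np.array([ray_z(u,v,z,C,K)[:2] for u,v in zip(us,vs)])
    else: P=W[mask][:,:2]
    (c,s,a)=cv2.minAreaRect((P*1000).astype(np.float32))
    return np.round(c,1),np.round(s,1),round(a,1),len(P)
def box(W,x0,x1,y0,y1,z0,z1):
    return (W[...,0]>x0)&(W[...,0]<x1)&(W[...,1]>y0)&(W[...,1]<y1)&(W[...,2]>z0)&(W[...,2]<z1)
E
python3 - <<'E'
from h import *
p,d,C,K=load('top'); W=cloud(d,C,K); R=p.astype(int)
br=R.sum(2)
print('rib',rect(box(W,.25,.5,.28,.45,.065,.095),W,.08,C,K))
print('foot',rect(box(W,.25,.5,.28,.45,.02,.095),W))
m=(br<130)&box(W,.25,.5,.28,.45,-.02,.02); print('mat',rect(m,W))
print('stone',rect(box(W,.3,.6,-.5,-.3,.012,.05),W,.024,C,K))
print('pinb',rect(box(W,.5,.65,.28,.42,.03,.07),W,.055,C,K))
print('pin',rect(box(W,.5,.65,.28,.42,.09,.12),W,.105,C,K))
m=(br<100); m2=np.zeros_like(m); m2[170:215,240:325]=1; m&=m2
m=cv2.morphologyEx(m.astype(np.uint8),cv2.MORPH_OPEN,np.ones((3,3)))>0
print('pad',rect(m,W,.04,C,K))
m=box(W,.4,.75,-.3,-.1,.055,.075); print('block',rect(m,W,.068,C,K))
print('rails etc',rect(box(W,.4,.75,-.3,.3,.03,.09),W))
m=box(W,.4,.75,.12,.3,-.01,.025); 
for n,(u,v) in dict(hub=(589/3.4+175,216/3.4+130)).items(): print(n,ray_z(u,v,.1,C,K))
print('hole',ray_z(605/3.4+175,331/3.4+130,.084,C,K)); print('lock',ray_z(698/3.4+175,222/3.4+130,.068,C,K)); print('tip',ray_z(568/3.4+175,84/3.4+130,.084,C,K))
for a in [(222,128),(267,222),(370,308)]: print('chip',ray_z(a[0]/3.4+175,a[1]/3.4+130,.049,C,K))
for a in [(50,46),(741,52),(738,398),(40,378)]: print('corners',ray_z(a[0]/3.4+175,a[1]/3.4+130,.068 if a[0]>500 else .034,C,K))
E
```

```text
rib (array([387.3, 365. ]), array([27.8, 69.2]), 85.6, 352)
foot (array([387.3, 366.6]), array([57.6, 90.4]), 84.7, 893)
mat (array([396. , 363.6]), array([ 80.4, 145. ]), 79.7, 654)
stone (array([ 481.8, -400.8]), array([242.1,  89.7]), 3.2, 1530)
pinb (array([576. , 373.4]), array([151.3,  85.9]), 61.4, 699)
pin (array([597.5, 382.4]), array([125.7,  24.4]), 44.0, 145)
pad (array([564.6,   9. ]), array([173.7,  72.1]), 88.1, 1831)
block (array([ 558.9, -173.9]), array([152.9, 248.3]), 88.5, 5364)
rails etc (array([ 5.654e+02, -4.000e-01]), array([503. , 248.9]), 87.9, 17364)
hub [ 0.55771099 -0.14027054  0.1       ]
hole [ 0.47896779 -0.15215012  0.084     ]
lock [ 0.5560314  -0.22213541  0.068     ]
tip [ 0.65260518 -0.12974359  0.084     ]
chip [0.62868654 0.11543343 0.049     ]
chip [0.56042877 0.08341663 0.049     ]
chip [0.49808335 0.01018141 0.049     ]
corners [0.69242818 0.24177923 0.034     ]
corners [ 0.67758205 -0.25591581  0.068     ]
corners [ 0.43168333 -0.24715034  0.068     ]
corners [0.45046836 0.24788573 0.034     ]
```

```bash
cat > go.py <<'E'
import sys
from h import *
x,y,z,yaw=map(float,sys.argv[1:5])
T=tool(); d=T[:3,:3].T@(np.array([x,y,z])-T[:3,3])
cy=np.degrees(np.arctan2(T[1,0],T[0,0])); dy=(yaw-cy+180)%360-180
s=r.get_state()
print('tx %.4f ty %.4f tz %.4f turn %.4f'%(d[0],d[1],d[2],-np.radians(dy)),'rows',round(max(np.linalg.norm(d)/.05,abs(dy)/8.59),1),'| t %.1f'%s['time_s'],'pos',s['tcp_pos'].round(4),'yaw %.2f'%cy,'F',s['contact_force'].round(1),'w %.4f'%s['gripper_width'],'j',s['joints'].round(0))
E
python3 go.py .387 .366 .25 174.7
```

```text
tx -0.2462 ty -0.0068 tz 0.2023 turn -0.2404 rows 6.4 | t 0.1 pos [0.2204 0.6376 0.2429] yaw 160.93 F [ 0.2 -0.7 -0.5] w 0.0876 j [ 87.  21.   1.  -0. -70. -17.]
```

Call:
apply_moves(deltas=[{"tx": -0.246, "ty": -0.007, "tz": 0.202, "turn": -0.24}, {"tx": -0.246, "ty": -0.007, "tz": 0.202, "turn": -0.24}, {"tx": -0.246, "ty": -0.007, "tz": 0.202, "turn": -0.24}, {"tx": -0.246, "ty": -0.007, "tz": 0.202, "turn": -0.24}, {"tx": -0.246, "ty": -0.007, "tz": 0.202, "turn": -0.24}])

```text
invalid input at $.deltas[0]: expected keys tx, ty, tz, turn, gripper
```

```bash
python3 go.py .387 .366 .25 174.7
```

```text
tx -0.2462 ty -0.0068 tz 0.2023 turn -0.2404 rows 6.4 | t 0.1 pos [0.2204 0.6376 0.2429] yaw 160.93 F [ 0.2 -0.7 -0.5] w 0.0876 j [ 87.  21.   1.  -0. -70. -17.]
```

Gripper is needed in each row.

Call:
apply_moves(deltas=[{"tx": -0.246, "ty": -0.007, "tz": 0.202, "turn": -0.24, "gripper": 0.085}, {"tx": -0.246, "ty": -0.007, "tz": 0.202, "turn": -0.24, "gripper": 0.085}, {"tx": -0.246, "ty": -0.007, "tz": 0.202, "turn": -0.24, "gripper": 0.085}, {"tx": -0.246, "ty": -0.007, "tz": 0.202, "turn": -0.24, "gripper": 0.085}, {"tx": -0.246, "ty": -0.007, "tz": 0.202, "turn": -0.24, "gripper": 0.085}])

```text
time_s: 0.65
tcp_pos: [0.3518, 0.423, 0.249]
eef_rot: [-90.0, -0.0, 174.7]
contact_force: [2.0, 0.1, 0.7]
gripper_width: 0.0851
```

```bash
python3 go.py .387 .366 .25 174.7
```

```text
tx -0.0403 ty -0.0010 tz 0.0535 turn 0.0001 rows 1.3 | t 0.7 pos [0.3518 0.423  0.249 ] yaw 174.71 F [2.  0.1 0.7] w 0.0851 j [ 71.   9. -15.  -0. -67.  14.]
```

Call:
apply_moves(deltas=[{"tx": -0.04, "ty": -0.001, "tz": 0.054, "turn": 0, "gripper": 0.085}, {"tx": -0.04, "ty": -0.001, "tz": 0.054, "turn": 0, "gripper": 0.085}, {"tx": -0.04, "ty": -0.001, "tz": 0.054, "turn": 0, "gripper": 0.085}, {"tx": -0.04, "ty": -0.001, "tz": 0.054, "turn": 0, "gripper": 0.085}])

```text
time_s: 1.05
tcp_pos: [0.3862, 0.3675, 0.2501]
eef_rot: [-90.0, -0.0, 174.6]
contact_force: [-0.3, 1.2, 0.2]
gripper_width: 0.0851
```

```bash
python3 go.py .387 .366 .25 174.7; python3 -c "
from h import *
p,d,C,K=grab('wrist','w1.png'); W=cloud(d,C,K)
print('rib',rect(box(W,.25,.5,.28,.45,.07,.095),W)); print('foot',rect(box(W,.25,.5,.28,.45,.022,.095),W))
m=(p.astype(int).sum(2)<130)&box(W,.25,.55,.25,.5,-.02,.015); print('mat',rect(m,W))
"
```

```text
tx -0.0009 ty 0.0001 tz 0.0014 turn -0.0013 rows 0.0 | t 1.1 pos [0.3862 0.3675 0.2501] yaw 174.62 F [-0.3  1.2  0.2] w 0.0851 j [ 65.   7. -17.  -0. -66.  20.]
rib (array([385.6, 368. ]), array([23.9, 69.3]), 85.9, 2251)
foot (array([385.3, 368.2]), array([55.6, 90. ]), 85.8, 5435)
mat (array([401.1, 364.9]), array([145.9, 352.2]), 61.6, 5759)
```

View pics/w1.png

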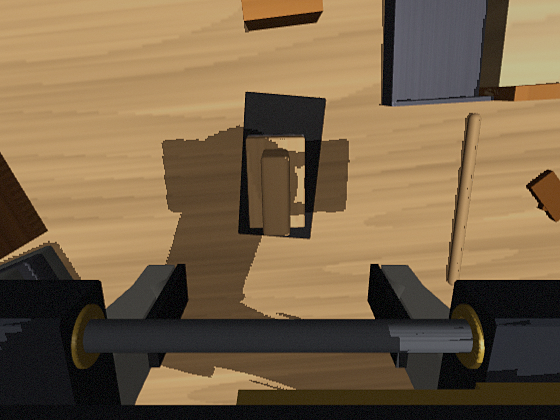

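```bash
python3 go.py .3855 .368 .060 175.8; python3 -c "
from h import *
p,d,C,K=load('wrist')
q=np.array([ray_z(u,v,.004,C,K) for u,v in [(246,93),(325,98),(309,238),(238,233)]])
print(q.round(4),q.mean(0))
e=q[0]-q[3];f=q[1]-q[2];print(np.degrees(np.arctan2(e[1],e[0])),np.degrees(np.arctan2(f[1],f[0])),np.linalg.norm(e),np.linalg.norm(f))
"
```

```text
tx 0.0004 ty 0.1900 tz 0.0001 turn -0.0195 rows 3.8 | t 1.1 pos [0.3859 0.368  0.25  ] yaw 174.68 F [-0.6 -0.1 -0.1] w 0.0849 j [ 65.   7. -17.  -0. -66.  20.]
[[0.4721 0.3891 0.004 ]
 [0.4601 0.3124 0.004 ]
 [0.3143 0.3381 0.004 ]
 [0.3275 0.4154 0.004 ]] [0.39352525 0.36377708 0.004     ]
-10.310969616734782 -10.010595568464375 0.14695399959931835 0.14808191462239922
```

Call:
apply_moves(deltas=[{"tx": 0, "ty": 0.19, "tz": 0, "turn": -0.019, "gripper": 0.085}, {"tx": 0, "ty": 0.19, "tz": 0, "turn": -0.019, "gripper": 0.085}, {"tx": 0, "ty": 0.19, "tz": 0, "turn": -0.019, "gripper": 0.085}, {"tx": 0, "ty": 0.19, "tz": 0, "turn": -0.019, "gripper": 0.085}, {"tx": 0, "ty": 0.19, "tz": 0, "turn": -0.019, "gripper": 0.085}])

```text
time_s: 1.6
tcp_pos: [0.3834, 0.3651, 0.0548]
eef_rot: [-89.5, -0.3, 175.8]
contact_force: [-1.0, 0.4, 0.3]
gripper_width: 0.0849
```

Call:
apply_moves(deltas=[{"tx": 0, "ty": 0, "tz": 0, "turn": 0, "gripper": 0.015}, {"tx": 0, "ty": 0, "tz": 0, "turn": 0, "gripper": 0.015}, {"tx": 0, "ty": 0, "tz": 0, "turn": 0, "gripper": 0.015}, {"tx": 0, "ty": 0, "tz": 0, "turn": 0, "gripper": 0.015}, {"tx": 0, "ty": 0, "tz": 0, "turn": 0, "gripper": 0.015}], newtons=45)

```text
time_s: 2.1
tcp_pos: [0.3864, 0.368, 0.0613]
eef_rot: [-90.1, 0.0, 175.8]
contact_force: [0.2, -0.1, 0.3]
gripper_width: 0.0503
```

```bash
python3 go.py .3855 .368 .16 175.8
```

```text
tx 0.0008 ty -0.0987 tz -0.0002 turn -0.0005 rows 2.0 | t 2.1 pos [0.3864 0.368  0.0613] yaw 175.77 F [ 0.2 -0.1  0.3] w 0.0503 j [ 65.  18. -30.   0. -41.  21.]
```

Fingers are still closing (they are slow); continue.

Call:
apply_moves(deltas=[{"tx": 0, "ty": 0, "tz": 0, "turn": 0, "gripper": 0.015}, {"tx": 0, "ty": 0, "tz": 0, "turn": 0, "gripper": 0.015}, {"tx": 0, "ty": 0, "tz": 0, "turn": 0, "gripper": 0.015}, {"tx": 0, "ty": 0, "tz": 0, "turn": 0, "gripper": 0.015}, {"tx": 0, "ty": 0, "tz": 0, "turn": 0, "gripper": 0.015}], newtons=45)

```text
time_s: 2.6
tcp_pos: [0.3864, 0.3681, 0.0603]
eef_rot: [-90.1, 0.0, 175.8]
contact_force: [0.9, 2.7, 0.3]
gripper_width: 0.0238
```

```bash
python3 go.py .3855 .368 .16 175.8
```

```text
tx 0.0008 ty -0.0997 tz 0.0001 turn -0.0002 rows 2.0 | t 2.6 pos [0.3864 0.3681 0.0603] yaw 175.79 F [0.9 2.7 0.3] w 0.0238 j [ 65.  19. -30.   0. -41.  21.]
```

```bash
cat > bed.py <<'E'
import numpy as np,json
B=json.load(open('bed.json'))
def b2w(bx,by):
    t=np.radians(B['yaw']);c,s=np.cos(t),np.sin(t); return B['x']+bx*c-by*s, B['y']+bx*s+by*c
def w2b(x,y):
    t=np.radians(B['yaw']);c,s=np.cos(t),np.sin(t);x-=B['x'];y-=B['y'];return c*x+s*y,-s*x+c*y
E
echo '{"x":0.5643,"y":0.0285,"yaw":-1.75}' > bed.json
cat > bgo.py <<'E'
import sys,subprocess
from bed import *
bx,by,z,dyaw=map(float,sys.argv[1:5]); x,y=b2w(bx,by)
print(subprocess.run(['python3','go.py',str(x),str(y),str(z),str(B['yaw']+dyaw)],capture_output=True,text=True).stdout)
E
python3 go.py .3855 .368 .20 175.8;
```

```text
tx 0.0008 ty -0.1397 tz 0.0001 turn -0.0002 rows 2.8 | t 2.6 pos [0.3864 0.3681 0.0603] yaw 175.79 F [0.9 2.7 0.3] w 0.0238 j [ 65.  19. -30.   0. -41.  21.]
```

Call:
apply_moves(deltas=[{"tx": 0, "ty": -0.04, "tz": 0, "turn": 0, "gripper": 0.015}, {"tx": 0, "ty": -0.08, "tz": 0, "turn": 0, "gripper": 0.015}, {"tx": 0, "ty": -0.12, "tz": 0, "turn": 0, "gripper": 0.015}, {"tx": 0, "ty": -0.14, "tz": 0, "turn": 0, "gripper": 0.015}])

```text
time_s: 3.0
tcp_pos: [0.3863, 0.3676, 0.2028]
eef_rot: [-90.1, 0.1, 175.8]
contact_force: [0.2, 0.1, -4.6]
gripper_width: 0.0239
```

```bash
python3 bgo.py .064 0 .2 180; python3 -c "
from h import *
grab('wrist','w2.png');grab('top','t2.png')"
```

```text
tx -0.2664 ty 0.0025 tz 0.3223 turn -0.0432 rows 8.4 | t 3.0 pos [0.3863 0.3676 0.2028] yaw 175.78 F [ 0.2  0.1 -4.6] w 0.0239 j [ 65.   9. -21.   0. -60.  21.]
```

View pics/w2.png

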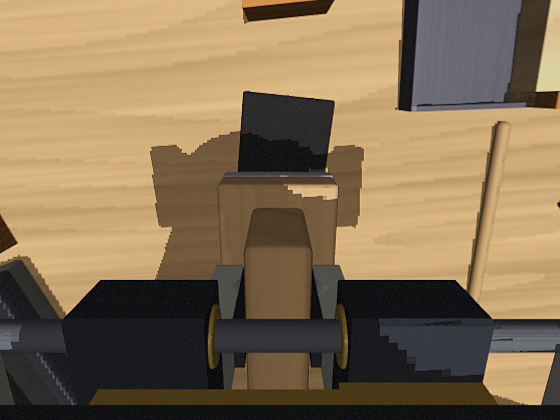

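Call:
apply_moves(deltas=[{"tx": -0.266, "ty": 0.002, "tz": 0.322, "turn": -0.043, "gripper": 0.015}, {"tx": -0.266, "ty": 0.002, "tz": 0.322, "turn": -0.043, "gripper": 0.015}, {"tx": -0.266, "ty": 0.002, "tz": 0.322, "turn": -0.043, "gripper": 0.015}, {"tx": -0.266, "ty": 0.002, "tz": 0.322, "turn": -0.043, "gripper": 0.015}, {"tx": -0.266, "ty": 0.002, "tz": 0.322, "turn": -0.043, "gripper": 0.015}])

```text
time_s: 3.6
tcp_pos: [0.53, 0.1611, 0.1964]
eef_rot: [-89.9, -0.2, 178.2]
contact_force: [0.8, 0.9, -3.8]
gripper_width: 0.0235
```

```bash
python3 bgo.py .064 0 .2 180
```

```text
tx -0.1023 ty -0.0037 tz 0.1314 turn -0.0004 rows 3.3 | t 3.6 pos [0.53   0.1611 0.1964] yaw 178.23 F [ 0.8  0.9 -3.8] w 0.0235 j [ 37.  11. -18.  -0. -60.  51.]
```

Call:
apply_moves(deltas=[{"tx": -0.102, "ty": -0.003, "tz": 0.131, "turn": 0, "gripper": 0.015}, {"tx": -0.102, "ty": -0.003, "tz": 0.131, "turn": 0, "gripper": 0.015}, {"tx": -0.102, "ty": -0.003, "tz": 0.131, "turn": 0, "gripper": 0.015}, {"tx": -0.102, "ty": -0.003, "tz": 0.131, "turn": 0, "gripper": 0.015}, {"tx": -0.102, "ty": -0.003, "tz": 0.131, "turn": 0, "gripper": 0.015}])

```text
time_s: 4.1
tcp_pos: [0.6282, 0.0267, 0.1984]
eef_rot: [-89.9, -0.3, 178.0]
contact_force: [-1.1, 0.7, -6.4]
gripper_width: 0.0235
```

```bash
python3 bgo.py .064 0 .105 180; python3 -c "
from h import *
grab('wrist','w3.png');grab('top','t3.png')"
```

```text
tx -0.0006 ty 0.0934 tz -0.0000 turn -0.0043 rows 1.9 | t 4.1 pos [0.6282 0.0267 0.1984] yaw 178.01 F [-1.1  0.7 -6.4] w 0.0235 j [ 20.  18.  -9.  -0. -63.  68.]
```

View pics/w3.png

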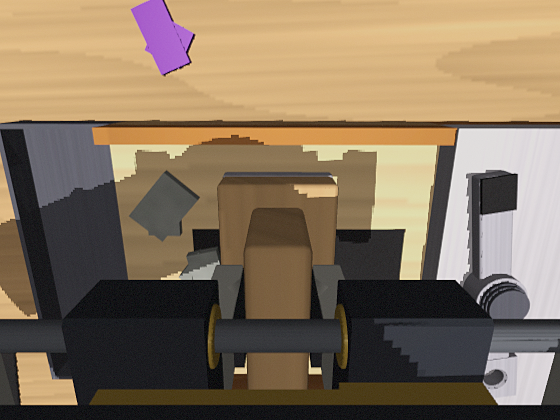

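View pics/t3.png

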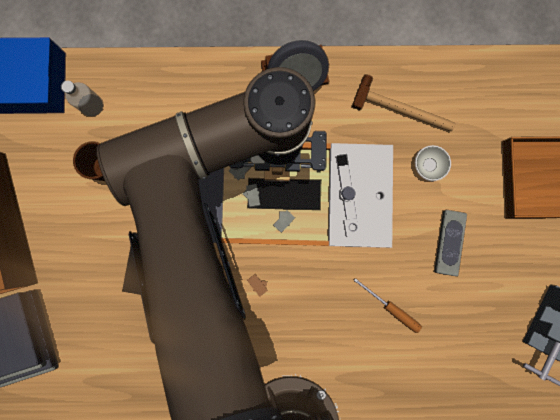

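Call:
apply_moves(deltas=[{"tx": 0, "ty": 0.05, "tz": 0.03, "turn": 0, "gripper": 0.015}, {"tx": 0, "ty": 0.08, "tz": 0.03, "turn": 0, "gripper": 0.015}, {"tx": 0, "ty": 0.095, "tz": 0.03, "turn": 0, "gripper": 0.015}, {"tx": 0, "ty": 0.095, "tz": 0.03, "turn": 0, "gripper": 0.015}, {"tx": 0, "ty": 0.095, "tz": 0.03, "turn": 0, "gripper": 0.015}])

```text
time_s: 4.7
tcp_pos: [0.6276, 0.0004, 0.1071]
eef_rot: [-90.0, -0.0, 178.3]
contact_force: [0.3, 0.6, -2.8]
gripper_width: 0.0235
```

```bash
python3 bgo.py .064 0.03 .097 180
```

```text
tx 0.0000 ty 0.0101 tz -0.0561 turn 0.0014 rows 1.1 | t 4.7 pos [6.276e-01 4.000e-04 1.071e-01] yaw 178.33 F [ 0.3  0.6 -2.8] w 0.0235 j [ 18.  23. -15.   0. -52.  70.]
```

Call:
apply_moves(deltas=[{"tx": 0, "ty": 0.003, "tz": 0, "turn": 0, "gripper": 0.015}, {"tx": 0, "ty": 0.006, "tz": 0, "turn": 0, "gripper": 0.015}, {"tx": 0, "ty": 0.008, "tz": 0, "turn": 0, "gripper": 0.015}, {"tx": 0, "ty": 0.008, "tz": 0, "turn": 0, "gripper": 0.015}])

```text
time_s: 5.1
tcp_pos: [0.6276, -0.0005, 0.0989]
eef_rot: [-90.0, 0.0, 178.2]
contact_force: [-0.2, 0.4, -4.4]
gripper_width: 0.0239
```

```bash
python3 bgo.py .064 0.03 .097 180
```

```text
tx 0.0001 ty 0.0020 tz -0.0570 turn -0.0002 rows 1.1 | t 5.1 pos [ 6.276e-01 -5.000e-04  9.890e-02] yaw 178.24 F [-0.2  0.4 -4.4] w 0.0239 j [ 18.  23. -16.  -0. -51.  70.]
```

Go down 2 mm more (touch or nearly), then sweep towards the tray at ~0.15 m/s.

Call:
apply_moves(deltas=[{"tx": 0, "ty": 0.001, "tz": 0, "turn": 0, "gripper": 0.015}, {"tx": 0, "ty": 0.002, "tz": 0, "turn": 0, "gripper": 0.015}, {"tx": 0, "ty": 0.002, "tz": 0, "turn": 0, "gripper": 0.015}])

```text
time_s: 5.4
tcp_pos: [0.6276, -0.0006, 0.0967]
eef_rot: [-90.0, -0.0, 178.2]
contact_force: [0.4, -0.2, -5.7]
gripper_width: 0.0241
```

Call:
apply_moves(deltas=[{"tx": 0, "ty": 0, "tz": -0.015, "turn": 0, "gripper": 0.015}, {"tx": 0, "ty": 0, "tz": -0.03, "turn": 0, "gripper": 0.015}, {"tx": 0, "ty": 0, "tz": -0.045, "turn": 0, "gripper": 0.015}, {"tx": 0, "ty": 0, "tz": -0.06, "turn": 0, "gripper": 0.015}, {"tx": 0, "ty": 0, "tz": -0.075, "turn": 0, "gripper": 0.015}])

```text
time_s: 5.9
tcp_pos: [0.63, 0.0761, 0.0969]
eef_rot: [-90.0, 0.0, 178.3]
contact_force: [0.5, -0.5, -3.7]
gripper_width: 0.0236
```

```bash
python3 bgo.py .064 0.148 .097 180
```

```text
tx 0.0002 ty -0.0001 tz -0.0984 turn 0.0004 rows 2.0 | t 5.9 pos [0.63   0.0761 0.0969] yaw 178.28 F [ 0.5 -0.5 -3.7] w 0.0236 j [ 24.  24. -15.   0. -51.  64.]
```

Call:
apply_moves(deltas=[{"tx": 0, "ty": 0, "tz": -0.02, "turn": 0, "gripper": 0.015}, {"tx": 0, "ty": 0, "tz": -0.04, "turn": 0, "gripper": 0.015}, {"tx": 0, "ty": 0, "tz": -0.06, "turn": 0, "gripper": 0.015}, {"tx": 0, "ty": 0, "tz": -0.08, "turn": 0, "gripper": 0.015}, {"tx": 0, "ty": 0, "tz": -0.098, "turn": 0, "gripper": 0.015}])

```text
time_s: 6.4
tcp_pos: [0.633, 0.1744, 0.0968]
eef_rot: [-90.0, 0.0, 178.3]
contact_force: [0.2, 0.2, -4.9]
gripper_width: 0.0234
```

Call:
apply_moves(deltas=[{"tx": 0, "ty": -0.05, "tz": 0, "turn": 0, "gripper": 0.015}, {"tx": 0, "ty": -0.05, "tz": 0, "turn": 0, "gripper": 0.015}])

```text
time_s: 6.6
tcp_pos: [0.6366, 0.1752, 0.1532]
eef_rot: [-90.2, 0.5, 178.4]
contact_force: [2.2, 1.2, -3.4]
gripper_width: 0.0238
```

```bash
python3 bgo.py .0 -0.01 .147 180; python3 -c "
from h import *
grab('wrist','w4.png');grab('top','t4.png')"
```

```text
tx 0.0682 ty 0.0051 tz 0.1587 turn 0.0025 rows 3.5 | t 6.6 pos [0.6366 0.1752 0.1532] yaw 178.39 F [ 2.2  1.2 -3.4] w 0.0238 j [ 32.  23.  -9.   0. -58.  56.]
```

View pics/w4.png

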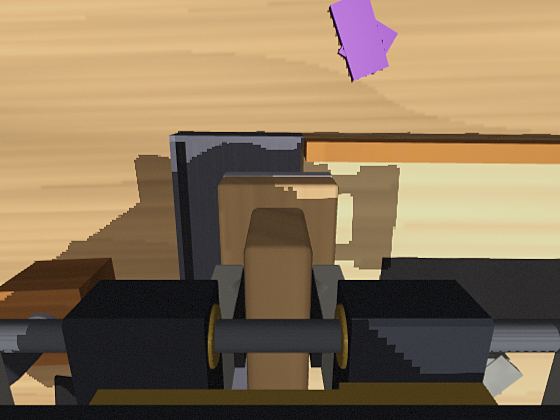

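View pics/t4.png

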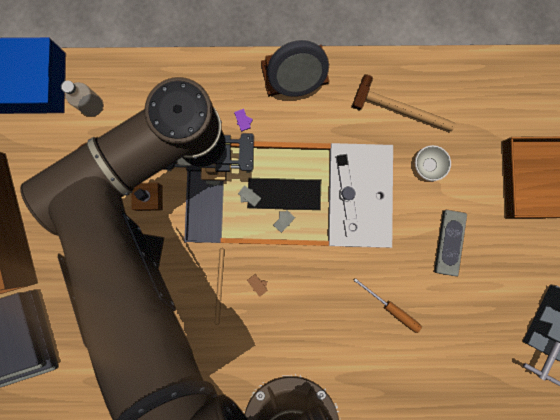

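Call:
apply_moves(deltas=[{"tx": 0.063, "ty": 0.004, "tz": 0.169, "turn": 0, "gripper": 0.015}, {"tx": 0.063, "ty": 0.004, "tz": 0.169, "turn": 0, "gripper": 0.015}, {"tx": 0.063, "ty": 0.004, "tz": 0.169, "turn": 0, "gripper": 0.015}, {"tx": 0.063, "ty": 0.004, "tz": 0.169, "turn": 0, "gripper": 0.015}, {"tx": 0.063, "ty": 0.004, "tz": 0.169, "turn": 0, "gripper": 0.015}])

```text
time_s: 7.2
tcp_pos: [0.5615, 0.0019, 0.1416]
eef_rot: [-89.9, -0.2, 178.0]
contact_force: [-0.4, -0.4, -4.0]
gripper_width: 0.024
```

```bash
python3 bgo.py .005 -0.02 .0968 180; python3 -c "
from h import *
grab('wrist','w5.png')"
```

```text
tx -0.0072 ty 0.0447 tz -0.0067 turn -0.0043 rows 0.9 | t 7.2 pos [0.5615 0.0019 0.1416] yaw 178.00 F [-0.4 -0.4 -4. ] w 0.0240 j [ 20.  15. -21.  -0. -54.  68.]
```

View pics/w5.png

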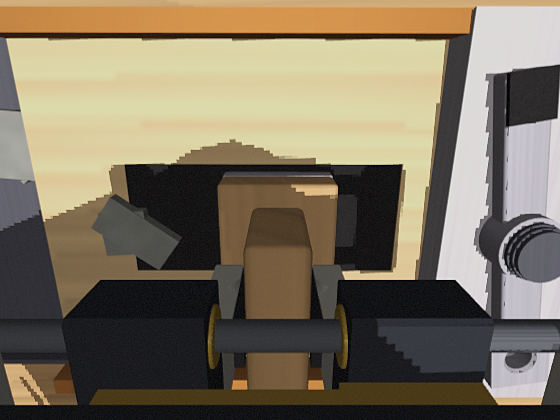

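Call:
apply_moves(deltas=[{"tx": -0.005, "ty": 0.03, "tz": 0, "turn": 0, "gripper": 0.015}, {"tx": -0.005, "ty": 0.04, "tz": 0, "turn": 0, "gripper": 0.015}, {"tx": -0.005, "ty": 0.04, "tz": 0, "turn": 0, "gripper": 0.015}, {"tx": -0.005, "ty": 0.04, "tz": 0, "turn": 0, "gripper": 0.015}])

```text
time_s: 7.65
tcp_pos: [0.5698, 0.0056, 0.1027]
eef_rot: [-90.0, -0.1, 178.3]
contact_force: [0.8, -0.1, -4.8]
gripper_width: 0.0235
```

```bash
python3 bgo.py .005 -0.02 .0967 180
```

```text
tx 0.0012 ty 0.0060 tz -0.0027 turn 0.0005 rows 0.1 | t 7.7 pos [0.5698 0.0056 0.1027] yaw 178.28 F [ 0.8 -0.1 -4.8] w 0.0235 j [ 20.  18. -23.   0. -49.  68.]
```

Call:
apply_moves(deltas=[{"tx": 0, "ty": 0.003, "tz": 0, "turn": 0, "gripper": 0.015}, {"tx": 0, "ty": 0.006, "tz": 0, "turn": 0, "gripper": 0.015}, {"tx": 0, "ty": 0.006, "tz": 0, "turn": 0, "gripper": 0.015}])

```text
time_s: 7.95
tcp_pos: [0.5697, 0.0053, 0.0969]
eef_rot: [-90.0, 0.0, 178.2]
contact_force: [-0.0, 0.3, -5.2]
gripper_width: 0.0239
```

Call:
apply_moves(deltas=[{"tx": 0, "ty": 0, "tz": -0.018, "turn": 0, "gripper": 0.015}, {"tx": 0, "ty": 0, "tz": -0.036, "turn": 0, "gripper": 0.015}, {"tx": 0, "ty": 0, "tz": -0.054, "turn": 0, "gripper": 0.015}, {"tx": 0, "ty": 0, "tz": -0.072, "turn": 0, "gripper": 0.015}, {"tx": 0, "ty": 0, "tz": -0.09, "turn": 0, "gripper": 0.015}])

```text
time_s: 8.45
tcp_pos: [0.5726, 0.0965, 0.097]
eef_rot: [-90.0, 0.0, 178.2]
contact_force: [0.0, 0.1, -4.3]
gripper_width: 0.0239
```

```bash
python3 bgo.py .005 0.148 .0967 180
```

```text
tx 0.0012 ty 0.0003 tz -0.0798 turn -0.0002 rows 1.6 | t 8.4 pos [0.5726 0.0965 0.097 ] yaw 178.24 F [ 0.   0.1 -4.3] w 0.0239 j [ 29.  20. -22.   0. -48.  59.]
```

Call:
apply_moves(deltas=[{"tx": 0, "ty": 0, "tz": -0.018, "turn": 0, "gripper": 0.015}, {"tx": 0, "ty": 0, "tz": -0.036, "turn": 0, "gripper": 0.015}, {"tx": 0, "ty": 0, "tz": -0.054, "turn": 0, "gripper": 0.015}, {"tx": 0, "ty": 0, "tz": -0.072, "turn": 0, "gripper": 0.015}, {"tx": 0, "ty": 0, "tz": -0.082, "turn": 0, "gripper": 0.015}])

```text
time_s: 8.95
tcp_pos: [0.5753, 0.1792, 0.0968]
eef_rot: [-90.0, 0.0, 178.3]
contact_force: [-0.2, 0.5, -4.2]
gripper_width: 0.0236
```

Call:
apply_moves(deltas=[{"tx": 0, "ty": -0.05, "tz": 0, "turn": 0, "gripper": 0.015}, {"tx": 0, "ty": -0.05, "tz": 0, "turn": 0, "gripper": 0.015}])

```text
time_s: 9.15
tcp_pos: [0.5785, 0.1794, 0.1527]
eef_rot: [-90.2, 0.5, 178.4]
contact_force: [2.1, 1.0, -3.2]
gripper_width: 0.024
```

```bash
python3 bgo.py -.062 -0.088 .147 180; python3 -c "
from h import *
grab('wrist','w6.png');grab('top','t6.png')"
```

```text
tx 0.0721 ty 0.0043 tz 0.2391 turn 0.0020 rows 5.0 | t 9.2 pos [0.5785 0.1794 0.1527] yaw 178.37 F [ 2.1  1.  -3.2] w 0.0240 j [ 36.  18. -16.   0. -56.  53.]
```

View pics/t6.png

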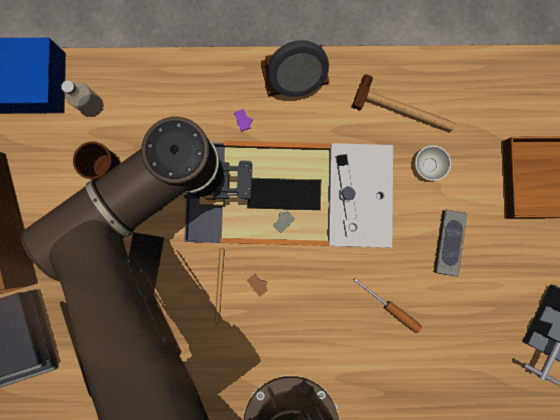

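View pics/w6.png

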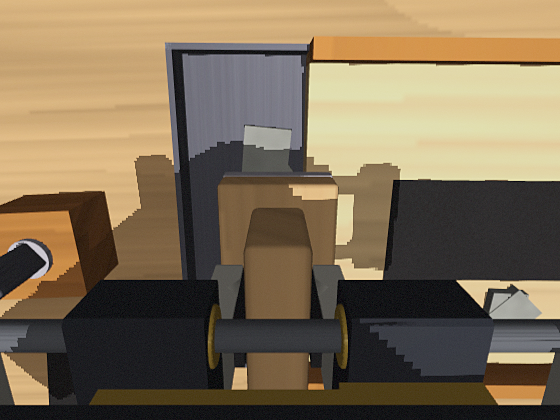

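Call:
apply_moves(deltas=[{"tx": 0.072, "ty": 0.003, "tz": 0.239, "turn": 0.002, "gripper": 0.015}, {"tx": 0.072, "ty": 0.003, "tz": 0.239, "turn": 0.002, "gripper": 0.015}, {"tx": 0.072, "ty": 0.003, "tz": 0.239, "turn": 0.002, "gripper": 0.015}, {"tx": 0.072, "ty": 0.003, "tz": 0.239, "turn": 0.002, "gripper": 0.015}, {"tx": 0.072, "ty": 0.003, "tz": 0.239, "turn": 0.002, "gripper": 0.015}])

```text
time_s: 9.75
tcp_pos: [0.4938, -0.0613, 0.1428]
eef_rot: [-90.0, -0.1, 178.1]
contact_force: [0.6, -0.1, -4.6]
gripper_width: 0.0237
```

Call:
apply_moves(deltas=[{"tx": 0, "ty": 0, "tz": 0, "turn": 0, "gripper": 0.015}, {"tx": 0, "ty": 0, "tz": 0, "turn": 0, "gripper": 0.015}])

```text
time_s: 9.95
tcp_pos: [0.4946, -0.061, 0.1431]
eef_rot: [-90.0, -0.1, 177.9]
contact_force: [0.9, -0.7, -4.4]
gripper_width: 0.024
```

```bash
python3 bgo.py -.062 -0.088 .100 180; python3 -c "
from h import *
grab('wrist','w7.png')"
```

```text
tx -0.0050 ty 0.0431 tz -0.0036 turn -0.0055 rows 0.9 | t 9.9 pos [ 0.4946 -0.061   0.1431] yaw 177.94 F [ 0.9 -0.7 -4.4] w 0.0240 j [ 16.   9. -29.  -0. -52.  72.]
```

View pics/w7.png

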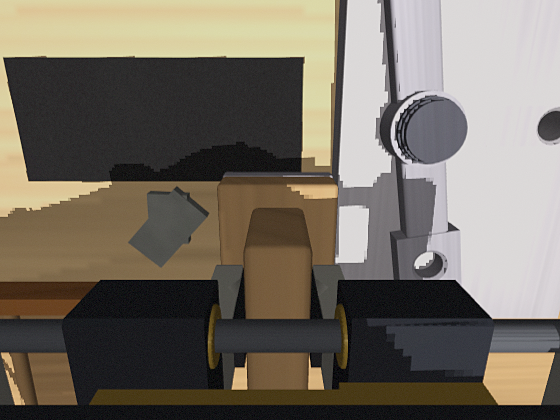

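```bash
python3 -c "
from h import *; from bed import *
p,d,C,K=load('wrist'); 
for u,v in [(208,212),(128,245),(160,267)]:
  q=ray_z(u,v,.049,C,K); print(q,w2b(q[0],q[1]))
for u,v in [(304,58),(302,181),(6,58),(29,180)]:
  q=ray_z(u,v,.04,C,K); print('pad',q,w2b(q[0],q[1]))
"; python3 bgo.py -.062 -0.090 .098 180
```

```text
[ 0.5052466  -0.01710356  0.049     ] (np.float64(-0.0576331916548861), np.float64(-0.047385690231940794))
[0.48387932 0.03911688 0.049     ] (np.float64(-0.08070739370014203), np.float64(0.008156001558724967))
[0.46678679 0.01968693 0.049     ] (np.float64(-0.09719859469609546), np.float64(-0.011786864836359021))
pad [ 0.59722643 -0.08204112  0.04      ] (np.float64(0.03628683496553299), np.float64(-0.10948403609882545))
pad [ 0.5217071  -0.07961283  0.04      ] (np.float64(-0.03927142918021662), np.float64(-0.10936313218258206))
pad [0.60378047 0.09705836 0.04      ] (np.float64(0.03736838752352845), np.float64(0.06973205394084135))
pad [0.52897381 0.10130832 0.04      ] (np.float64(-0.037533170838690504), np.float64(0.07169554903831658))
tx -0.0043 ty 0.0453 tz -0.0006 turn -0.0040 rows 0.9 | t 10.0 pos [ 0.4953 -0.0601  0.1433] yaw 178.02 F [ 0.4  0.6 -3.9] w 0.0238 j [ 16.   9. -29.  -0. -52.  72.]
```

Call:
apply_moves(deltas=[{"tx": -0.003, "ty": 0.03, "tz": 0, "turn": -0.004, "gripper": 0.015}, {"tx": -0.003, "ty": 0.04, "tz": 0, "turn": -0.004, "gripper": 0.015}, {"tx": -0.003, "ty": 0.04, "tz": 0, "turn": -0.004, "gripper": 0.015}, {"tx": -0.003, "ty": 0.04, "tz": 0, "turn": -0.004, "gripper": 0.015}])

```text
time_s: 10.4
tcp_pos: [0.499, -0.0591, 0.104]
eef_rot: [-90.0, -0.0, 178.4]
contact_force: [0.1, 0.8, -3.3]
gripper_width: 0.0237
```

```bash
python3 bgo.py -.062 -0.090 .0967 180
```

```text
tx -0.0006 ty 0.0073 tz 0.0004 turn 0.0029 rows 0.1 | t 10.4 pos [ 0.499  -0.0591  0.104 ] yaw 178.42 F [ 0.1  0.8 -3.3] w 0.0237 j [ 16.  13. -31.   0. -46.  73.]
```

Call:
apply_moves(deltas=[{"tx": 0, "ty": 0.004, "tz": 0, "turn": 0, "gripper": 0.015}, {"tx": 0, "ty": 0.007, "tz": 0, "turn": 0, "gripper": 0.015}, {"tx": 0, "ty": 0.007, "tz": 0, "turn": 0, "gripper": 0.015}])

```text
time_s: 10.7
tcp_pos: [0.4987, -0.0596, 0.0968]
eef_rot: [-90.0, -0.0, 178.3]
contact_force: [-0.3, -0.0, -4.6]
gripper_width: 0.0237
```

Call:
apply_moves(deltas=[{"tx": 0, "ty": 0, "tz": -0.018, "turn": 0, "gripper": 0.015}, {"tx": 0, "ty": 0, "tz": -0.036, "turn": 0, "gripper": 0.015}, {"tx": 0, "ty": 0, "tz": -0.054, "turn": 0, "gripper": 0.015}, {"tx": 0, "ty": 0, "tz": -0.072, "turn": 0, "gripper": 0.015}, {"tx": 0, "ty": 0, "tz": -0.09, "turn": 0, "gripper": 0.015}])

```text
time_s: 11.2
tcp_pos: [0.5015, 0.031, 0.0972]
eef_rot: [-90.0, 0.0, 178.3]
contact_force: [1.4, 0.8, -4.3]
gripper_width: 0.0237
```

```bash
python3 bgo.py -.062 0.148 .0967 180;python3 -c "
from h import *
grab('wrist','w8.png')"
```

```text
tx -0.0011 ty 0.0005 tz -0.1474 turn 0.0016 rows 2.9 | t 11.2 pos [0.5015 0.031  0.0972] yaw 178.34 F [ 1.4  0.8 -4.3] w 0.0237 j [ 26.  13. -32.   0. -45.  62.]
```

View pics/w8.png

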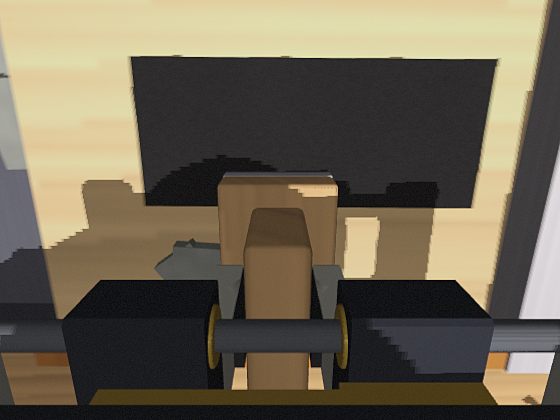

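Chip is being pushed well ((190,265) in front of the foot). Continue.

Call:
apply_moves(deltas=[{"tx": 0, "ty": 0, "tz": -0.018, "turn": 0, "gripper": 0.015}, {"tx": 0, "ty": 0, "tz": -0.036, "turn": 0, "gripper": 0.015}, {"tx": 0, "ty": 0, "tz": -0.054, "turn": 0, "gripper": 0.015}, {"tx": 0, "ty": 0, "tz": -0.072, "turn": 0, "gripper": 0.015}, {"tx": 0, "ty": 0, "tz": -0.09, "turn": 0, "gripper": 0.015}])

```text
time_s: 11.75
tcp_pos: [0.504, 0.1209, 0.0972]
eef_rot: [-90.0, 0.0, 178.3]
contact_force: [-0.4, -0.2, -4.2]
gripper_width: 0.0237
```

Call:
apply_moves(deltas=[{"tx": 0, "ty": 0, "tz": -0.02, "turn": 0, "gripper": 0.015}, {"tx": 0, "ty": 0, "tz": -0.04, "turn": 0, "gripper": 0.015}, {"tx": 0, "ty": 0, "tz": -0.06, "turn": 0, "gripper": 0.015}, {"tx": 0, "ty": -0.05, "tz": -0.06, "turn": 0, "gripper": 0.015}, {"tx": 0, "ty": -0.1, "tz": -0.06, "turn": 0, "gripper": 0.015}])

```text
time_s: 12.25
tcp_pos: [0.5049, 0.1802, 0.1969]
eef_rot: [-89.8, -0.2, 178.4]
contact_force: [2.1, 1.4, -3.6]
gripper_width: 0.0236
```

```bash
python3 bgo.py -.062 0.02 .2 180;python3 -c "
from h import *
grab('top','t9.png');grab('wrist','w9.png');grab('scene','s9.png')"
```

```text
tx -0.0017 ty -0.0028 tz 0.1298 turn 0.0027 rows 2.6 | t 12.2 pos [0.5049 0.1802 0.1969] yaw 178.41 F [ 2.1  1.4 -3.6] w 0.0236 j [ 41.  10. -21.   0. -60.  48.]
```

View pics/w9.png

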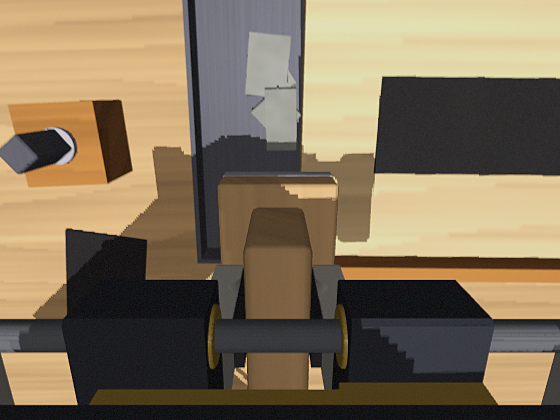

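View pics/s9.png

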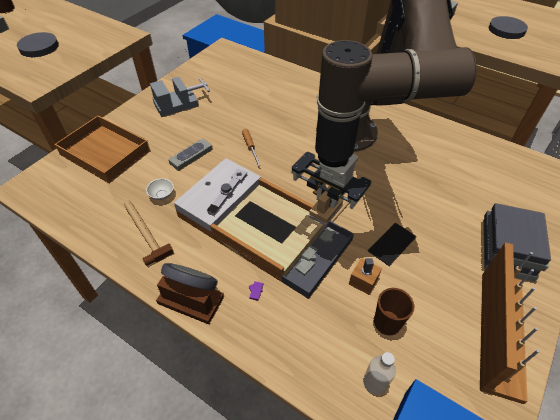

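View pics/t9.png

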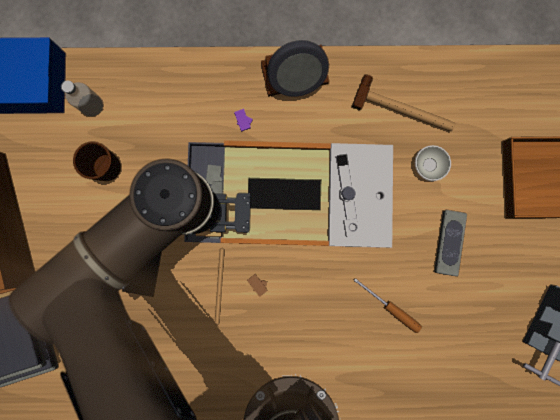

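```bash
python3 go.py .3945 .364 .2 169.8
```

```text
tx 0.1182 ty 0.0009 tz -0.1791 turn 0.1498 rows 4.3 | t 12.4 pos [0.5076 0.1816 0.2008] yaw 178.38 F [-0.1  0.2 -5.4] w 0.0234 j [ 41.   9. -20.   0. -60.  48.]
```

Call:
apply_moves(deltas=[{"tx": 0.118, "ty": 0.001, "tz": -0.179, "turn": 0.15, "gripper": 0.015}, {"tx": 0.118, "ty": 0.001, "tz": -0.179, "turn": 0.15, "gripper": 0.015}, {"tx": 0.118, "ty": 0.001, "tz": -0.179, "turn": 0.15, "gripper": 0.015}, {"tx": 0.118, "ty": 0.001, "tz": -0.179, "turn": 0.15, "gripper": 0.015}, {"tx": 0.118, "ty": 0.001, "tz": -0.179, "turn": 0.15, "gripper": 0.015}])

```text
time_s: 12.9
tcp_pos: [0.3906, 0.3649, 0.1947]
eef_rot: [-90.0, -0.1, 169.9]
contact_force: [0.1, 0.0, -3.0]
gripper_width: 0.0235
```

Call:
apply_moves(deltas=[{"tx": 0, "ty": 0.04, "tz": 0, "turn": 0, "gripper": 0.015}, {"tx": 0, "ty": 0.08, "tz": 0, "turn": 0, "gripper": 0.015}, {"tx": 0, "ty": 0.08, "tz": 0, "turn": 0, "gripper": 0.015}])

```text
time_s: 13.2
tcp_pos: [0.3899, 0.3585, 0.11]
eef_rot: [-89.4, -0.3, 169.7]
contact_force: [-0.8, -2.2, -5.0]
gripper_width: 0.0237
```

```bash
python3 go.py .3945 .364 .063 169.8
```

```text
tx -0.0037 ty 0.0469 tz -0.0068 turn -0.0020 rows 1.0 | t 13.2 pos [0.3899 0.3585 0.11  ] yaw 169.69 F [-0.8 -2.2 -5. ] w 0.0237 j [ 64.  15. -27.  -0. -49.  16.]
```

Call:
apply_moves(deltas=[{"tx": 0, "ty": 0.02, "tz": 0, "turn": 0, "gripper": 0.015}, {"tx": 0, "ty": 0.04, "tz": 0, "turn": 0, "gripper": 0.015}, {"tx": 0, "ty": 0.04, "tz": 0, "turn": 0, "gripper": 0.015}, {"tx": 0, "ty": 0.04, "tz": 0, "turn": 0, "gripper": 0.015}])

```text
time_s: 13.6
tcp_pos: [0.3934, 0.3627, 0.0769]
eef_rot: [-90.0, 0.0, 169.8]
contact_force: [1.1, -0.3, -3.8]
gripper_width: 0.0234
```

```bash
python3 go.py .3945 .364 .061 169.8
```

```text
tx -0.0008 ty 0.0159 tz -0.0015 turn -0.0008 rows 0.3 | t 13.6 pos [0.3934 0.3627 0.0769] yaw 169.75 F [ 1.1 -0.3 -3.8] w 0.0234 j [ 64.  17. -29.   0. -44.  16.]
```

Call:
apply_moves(deltas=[{"tx": -0.001, "ty": 0.008, "tz": -0.001, "turn": 0, "gripper": 0.015}, {"tx": -0.001, "ty": 0.013, "tz": -0.001, "turn": 0, "gripper": 0.015}, {"tx": -0.001, "ty": 0.016, "tz": -0.001, "turn": 0, "gripper": 0.015}, {"tx": -0.001, "ty": 0.016, "tz": -0.001, "turn": 0, "gripper": 0.015}])

```text
time_s: 14.0
tcp_pos: [0.3942, 0.3635, 0.0603]
eef_rot: [-90.0, 0.0, 169.8]
contact_force: [-0.1, -1.4, 0.2]
gripper_width: 0.0239
```

```bash
python3 go.py .3945 .364 .060 169.8
```

```text
tx -0.0002 ty 0.0003 tz -0.0006 turn -0.0004 rows 0.0 | t 14.0 pos [0.3942 0.3635 0.0603] yaw 169.77 F [-0.1 -1.4  0.2] w 0.0239 j [ 64.  19. -30.   0. -41.  16.]
```

Standing on the mat (weight off, F≈0). Release.

Call:
apply_moves(deltas=[{"tx": 0, "ty": 0, "tz": 0, "turn": 0, "gripper": 0.08}, {"tx": 0, "ty": 0, "tz": 0, "turn": 0, "gripper": 0.08}, {"tx": 0, "ty": 0, "tz": 0, "turn": 0, "gripper": 0.08}, {"tx": 0, "ty": 0, "tz": 0, "turn": 0, "gripper": 0.08}, {"tx": 0, "ty": 0, "tz": 0, "turn": 0, "gripper": 0.08}])

```text
time_s: 14.5
tcp_pos: [0.3941, 0.3635, 0.0599]
eef_rot: [-90.0, 0.0, 169.8]
contact_force: [0.6, -0.8, -0.1]
gripper_width: 0.0583
```

Call:
apply_moves(deltas=[{"tx": 0, "ty": -0.02, "tz": 0, "turn": 0, "gripper": 0.08}, {"tx": 0, "ty": -0.05, "tz": 0, "turn": 0, "gripper": 0.08}, {"tx": 0, "ty": -0.1, "tz": 0, "turn": 0, "gripper": 0.08}, {"tx": 0, "ty": -0.15, "tz": 0, "turn": 0, "gripper": 0.08}, {"tx": 0, "ty": -0.19, "tz": 0, "turn": 0, "gripper": 0.08}])

```text
time_s: 15.0
tcp_pos: [0.3943, 0.3635, 0.253]
eef_rot: [-90.1, 0.1, 169.8]
contact_force: [0.8, 0.8, -0.2]
gripper_width: 0.0796
```

```bash
python3 go.py .47 -.405 .25 90; python3 go.py .47 -.405 .25 270;  python3 -c "
from h import *
grab('wrist','w10.png')"
```

```text
tx -0.2110 ty 0.0017 tz 0.7429 turn 1.3922 rows 15.4 | t 15.0 pos [0.3943 0.3635 0.253 ] yaw 169.77 F [ 0.8  0.8 -0.2] w 0.0796 j [ 64.   7. -16.   0. -67.  16.]
tx -0.2110 ty 0.0017 tz 0.7429 turn -1.7494 rows 15.4 | t 15.0 pos [0.3943 0.3635 0.253 ] yaw 169.77 F [ 0.8  0.8 -0.2] w 0.0796 j [ 64.   7. -16.   0. -67.  16.]
```

View pics/w10.png

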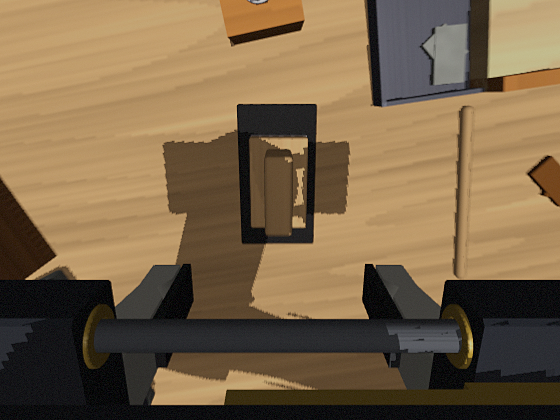

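Call:
apply_moves(deltas=[{"tx": -0.068, "ty": 0, "tz": 0.24, "turn": 0, "gripper": 0.08}, {"tx": -0.068, "ty": 0, "tz": 0.24, "turn": 0, "gripper": 0.08}, {"tx": -0.068, "ty": 0, "tz": 0.24, "turn": 0, "gripper": 0.08}, {"tx": -0.068, "ty": 0, "tz": 0.24, "turn": 0, "gripper": 0.08}, {"tx": -0.068, "ty": 0, "tz": 0.24, "turn": 0, "gripper": 0.08}])

```text
time_s: 15.55
tcp_pos: [0.4179, 0.1133, 0.25]
eef_rot: [-90.0, 0.0, 169.8]
contact_force: [1.4, -0.7, -0.3]
gripper_width: 0.08
```

Call:
apply_moves(deltas=[{"tx": -0.068, "ty": 0, "tz": 0.24, "turn": 0, "gripper": 0.08}, {"tx": -0.068, "ty": 0, "tz": 0.24, "turn": 0, "gripper": 0.08}, {"tx": -0.068, "ty": 0, "tz": 0.24, "turn": 0, "gripper": 0.08}, {"tx": -0.068, "ty": 0, "tz": 0.24, "turn": 0, "gripper": 0.08}, {"tx": -0.068, "ty": 0, "tz": 0.24, "turn": 0, "gripper": 0.08}])

```text
time_s: 16.05
tcp_pos: [0.4423, -0.1352, 0.2502]
eef_rot: [-90.0, 0.1, 169.8]
contact_force: [1.2, 0.5, -0.0]
gripper_width: 0.0802
```

```bash
python3 go.py .45 -.36 .30 171.6;  python3 -c "
from h import *
grab('wrist','w11.png');grab('top','t11.png')"
```

```text
tx -0.0476 ty -0.0498 tz 0.2198 turn -0.0319 rows 4.6 | t 16.1 pos [ 0.4423 -0.1352  0.2502] yaw 169.77 F [ 1.2  0.5 -0. ] w 0.0802 j [  8.  -0. -24.   0. -66.  72.]
```

View pics/t11.png

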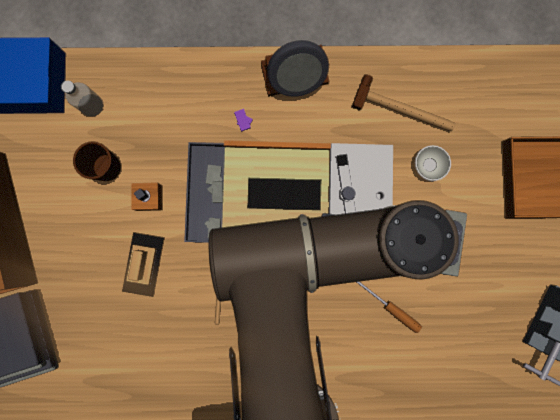

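Call:
apply_moves(deltas=[{"tx": -0.048, "ty": -0.05, "tz": 0.22, "turn": -0.032, "gripper": 0.085}, {"tx": -0.048, "ty": -0.05, "tz": 0.22, "turn": -0.032, "gripper": 0.085}, {"tx": -0.048, "ty": -0.05, "tz": 0.22, "turn": -0.032, "gripper": 0.085}, {"tx": -0.048, "ty": -0.05, "tz": 0.22, "turn": -0.032, "gripper": 0.085}, {"tx": -0.048, "ty": -0.05, "tz": 0.22, "turn": -0.032, "gripper": 0.085}])

```text
time_s: 16.65
tcp_pos: [0.4507, -0.3608, 0.3003]
eef_rot: [-90.0, 0.0, 171.5]
contact_force: [0.3, 0.6, -0.2]
gripper_width: 0.0852
```

Call:
apply_moves(deltas=[{"tx": 0, "ty": 0, "tz": 0, "turn": 0, "gripper": 0.085}, {"tx": 0, "ty": 0, "tz": 0, "turn": 0, "gripper": 0.085}])

```text
time_s: 16.85
tcp_pos: [0.4504, -0.3583, 0.2992]
eef_rot: [-90.0, -0.1, 171.5]
contact_force: [-0.0, -0.2, 0.1]
gripper_width: 0.0849
```

```bash
python3 -c "
from h import *
p,d,C,K=grab('wrist','w12.png'); W=cloud(d,C,K)
m=box(W,.3,.6,-.55,-.32,.015,.04)
n,l,st,c=cv2.connectedComponentsWithStats(m.astype(np.uint8))
for i in range(1,n):
  if st[i,4]>800: print(st[i],rect(l==i,W),rect(l==i,W,.024,C,K))
"; python3 go.py .45 -.36 .30 171.6
```

```text
[ 291  100   59  141 6918] (array([ 439.1, -404.9]), array([ 56.3, 160. ]), 79.6, 6918) (array([ 439.9, -404.4]), array([ 55.8, 158.8]), 79.6, 6918)
tx 0.0001 ty -0.0007 tz 0.0025 turn -0.0006 rows 0.1 | t 16.9 pos [ 0.4505 -0.3576  0.2993] yaw 171.57 F [-0.1  0.4 -0.5] w 0.0849 j [-19.   9.  -7.  -0. -74. 101.]
```

View pics/w12.png

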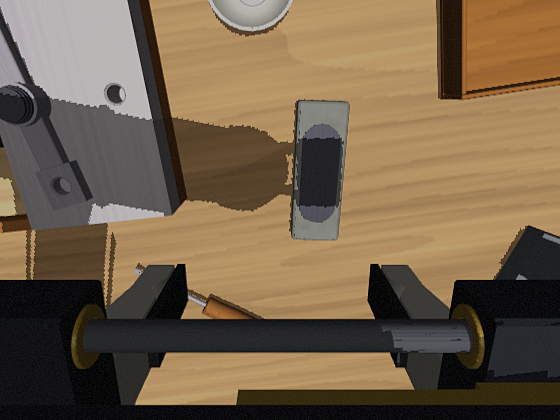

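```bash
python3 go.py .4395 -.4046 .10 169.6
```

```text
tx 0.0038 ty 0.1993 tz 0.0482 turn 0.0343 rows 4.1 | t 16.9 pos [ 0.4505 -0.3576  0.2993] yaw 171.57 F [-0.1  0.4 -0.5] w 0.0849 j [-19.   9.  -7.  -0. -74. 101.]
```

Call:
apply_moves(deltas=[{"tx": 0.004, "ty": 0.2, "tz": 0.048, "turn": 0.034, "gripper": 0.085}, {"tx": 0.004, "ty": 0.2, "tz": 0.048, "turn": 0.034, "gripper": 0.085}, {"tx": 0.004, "ty": 0.2, "tz": 0.048, "turn": 0.034, "gripper": 0.085}, {"tx": 0.004, "ty": 0.2, "tz": 0.048, "turn": 0.034, "gripper": 0.085}, {"tx": 0.004, "ty": 0.2, "tz": 0.048, "turn": 0.034, "gripper": 0.085}])

```text
time_s: 17.4
tcp_pos: [0.4362, -0.4023, 0.094]
eef_rot: [-90.2, -0.5, 169.6]
contact_force: [-1.0, 1.1, -0.0]
gripper_width: 0.0851
```

Call:
apply_moves(deltas=[{"tx": 0, "ty": 0, "tz": 0, "turn": 0, "gripper": 0.085}, {"tx": 0, "ty": 0, "tz": 0, "turn": 0, "gripper": 0.085}])

```text
time_s: 17.6
tcp_pos: [0.4414, -0.405, 0.1023]
eef_rot: [-89.9, 0.2, 169.7]
contact_force: [0.7, -0.5, 0.6]
gripper_width: 0.0848
```

```bash
python3 -c "
from h import *
p,d,C,K=grab('wrist','w13.png')"; python3 go.py .4395 -.4046 .021 169.6
```

```text
tx 0.0025 ty 0.0817 tz -0.0003 turn 0.0022 rows 1.6 | t 17.6 pos [ 0.4416 -0.4051  0.1027] yaw 169.73 F [0.  0.1 0.2] w 0.0852 j [-24.  21. -20.   0. -50. 104.]
```

View pics/w13.png

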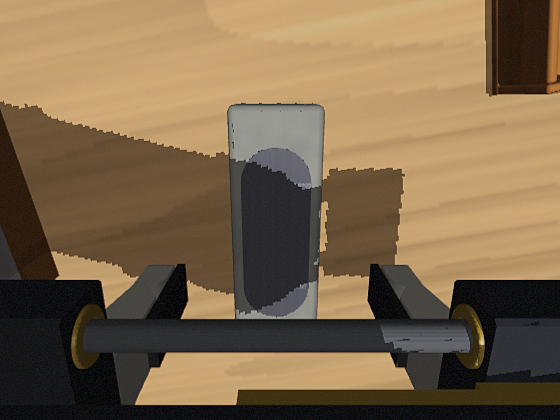

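Aligned (stone centred at column ~277). Descend and close.

Call:
apply_moves(deltas=[{"tx": 0.001, "ty": 0.03, "tz": 0, "turn": 0.002, "gripper": 0.085}, {"tx": 0.001, "ty": 0.06, "tz": 0, "turn": 0.002, "gripper": 0.085}, {"tx": 0.001, "ty": 0.07, "tz": 0, "turn": 0.002, "gripper": 0.085}, {"tx": 0.001, "ty": 0.076, "tz": 0, "turn": 0.002, "gripper": 0.085}, {"tx": 0.001, "ty": 0.076, "tz": 0, "turn": 0.002, "gripper": 0.085}])

```text
time_s: 18.15
tcp_pos: [0.4394, -0.4051, 0.0249]
eef_rot: [-90.0, 0.1, 169.6]
contact_force: [-0.8, -0.3, -0.3]
gripper_width: 0.0845
```

```bash
python3 go.py .4395 -.4046 .021 169.6
```

```text
tx 0.0000 ty 0.0039 tz -0.0005 turn -0.0008 rows 0.1 | t 18.1 pos [ 0.4394 -0.4051  0.0249] yaw 169.56 F [-0.8 -0.3 -0.3] w 0.0845 j [-24.  26. -23.   0. -40. 103.]
```

Call:
apply_moves(deltas=[{"tx": 0, "ty": 0.003, "tz": 0, "turn": 0, "gripper": 0.045}, {"tx": 0, "ty": 0.003, "tz": 0, "turn": 0, "gripper": 0.045}, {"tx": 0, "ty": 0.003, "tz": 0, "turn": 0, "gripper": 0.045}, {"tx": 0, "ty": 0.003, "tz": 0, "turn": 0, "gripper": 0.045}, {"tx": 0, "ty": 0.003, "tz": 0, "turn": 0, "gripper": 0.045}], newtons=50)

```text
time_s: 18.65
tcp_pos: [0.4389, -0.4047, 0.0213]
eef_rot: [-90.0, 0.0, 169.5]
contact_force: [1.0, 3.4, 4.3]
gripper_width: 0.0558
```

Call:
apply_moves(deltas=[{"tx": 0, "ty": 0, "tz": 0, "turn": 0, "gripper": 0.045}, {"tx": 0, "ty": 0, "tz": 0, "turn": 0, "gripper": 0.045}, {"tx": 0, "ty": 0, "tz": 0, "turn": 0, "gripper": 0.045}])

```text
time_s: 18.95
tcp_pos: [0.4389, -0.4047, 0.0213]
eef_rot: [-90.0, 0.0, 169.5]
contact_force: [0.5, 4.6, 5.8]
gripper_width: 0.0555
```

```bash
python3 go.py .4395 -.4046 .021 169.6
```

```text
tx -0.0005 ty 0.0003 tz -0.0002 turn -0.0012 rows 0.0 | t 18.9 pos [ 0.4389 -0.4047  0.0213] yaw 169.53 F [0.5 4.6 5.8] w 0.0555 j [-24.  26. -24.  -0. -40. 103.]
```

Call:
apply_moves(deltas=[{"tx": 0, "ty": -0.02, "tz": 0, "turn": 0, "gripper": 0.045}, {"tx": 0, "ty": -0.06, "tz": 0, "turn": 0, "gripper": 0.045}, {"tx": 0, "ty": -0.1, "tz": 0, "turn": 0, "gripper": 0.045}, {"tx": 0, "ty": -0.14, "tz": 0, "turn": 0, "gripper": 0.045}, {"tx": 0, "ty": -0.18, "tz": 0, "turn": 0, "gripper": 0.045}])

```text
time_s: 19.45
tcp_pos: [0.4377, -0.4044, 0.2014]
eef_rot: [-90.1, -0.1, 169.5]
contact_force: [1.8, -0.6, -4.1]
gripper_width: 0.0558
```

```bash
python3 bgo.py -0.0007 -.0195 .2 90;  python3 -c "
from h import *
p,d,C,K=grab('wrist','w14.png')"
```

```text
tx -0.0479 ty 0.0017 tz -0.4293 turn 1.4181 rows 9.5 | t 19.4 pos [ 0.4377 -0.4044  0.2014] yaw 169.50 F [ 1.8 -0.6 -4.1] w 0.0558 j [-24.  15. -13.  -0. -62. 103.]
```

View pics/w14.png

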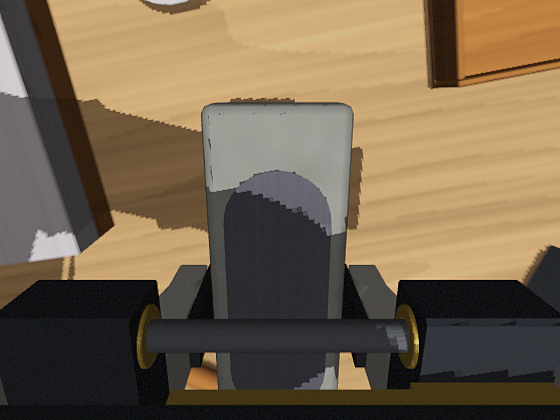

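Call:
apply_moves(deltas=[{"tx": -0.024, "ty": 0, "tz": -0.215, "turn": 0.72, "gripper": 0.045}, {"tx": -0.024, "ty": 0, "tz": -0.215, "turn": 0.72, "gripper": 0.045}, {"tx": -0.024, "ty": 0, "tz": -0.215, "turn": 0.72, "gripper": 0.045}, {"tx": -0.024, "ty": 0, "tz": -0.215, "turn": 0.72, "gripper": 0.045}, {"tx": -0.024, "ty": 0, "tz": -0.215, "turn": 0.72, "gripper": 0.045}])

```text
time_s: 20.0
tcp_pos: [0.501, -0.1956, 0.1998]
eef_rot: [-90.0, -0.1, 129.6]
contact_force: [1.7, -0.2, -6.7]
gripper_width: 0.0554
```

```bash
python3 bgo.py -0.0007 -.0195 .2 90
```

```text
tx 0.1182 ty -0.0001 tz -0.1782 turn 0.7214 rows 4.8 | t 20.0 pos [ 0.501  -0.1956  0.1998] yaw 129.58 F [ 1.7 -0.2 -6.7] w 0.0554 j [ -0.  10. -20.  -0. -60.  40.]
```

Call:
apply_moves(deltas=[{"tx": 0.118, "ty": 0, "tz": -0.178, "turn": 0.721, "gripper": 0.045}, {"tx": 0.118, "ty": 0, "tz": -0.178, "turn": 0.721, "gripper": 0.045}, {"tx": 0.118, "ty": 0, "tz": -0.178, "turn": 0.721, "gripper": 0.045}, {"tx": 0.118, "ty": 0, "tz": -0.178, "turn": 0.721, "gripper": 0.045}, {"tx": 0.118, "ty": 0, "tz": -0.178, "turn": 0.721, "gripper": 0.045}])

```text
time_s: 20.5
tcp_pos: [0.5622, 0.0096, 0.1997]
eef_rot: [-89.9, -0.0, 89.4]
contact_force: [0.8, -0.8, -5.1]
gripper_width: 0.0557
```

Call:
apply_moves(deltas=[{"tx": 0, "ty": 0, "tz": 0, "turn": 0, "gripper": 0.045}, {"tx": 0, "ty": 0, "tz": 0, "turn": 0, "gripper": 0.045}, {"tx": 0, "ty": 0, "tz": 0, "turn": 0, "gripper": 0.045}])

```text
time_s: 20.8
tcp_pos: [0.5614, 0.0062, 0.2]
eef_rot: [-89.9, 0.0, 89.7]
contact_force: [0.2, -0.2, -5.4]
gripper_width: 0.0558
```

```bash
python3 bgo.py -0.0007 -.0195 .0613 90;  python3 -c "
from h import *
p,d,C,K=grab('wrist','w15.png');grab('top','t15.png')"
```

```text
tx 0.0029 ty 0.1387 tz -0.0018 turn 0.0249 rows 2.8 | t 20.8 pos [0.5614 0.0062 0.2   ] yaw 89.68 F [ 0.2 -0.2 -5.4] w 0.0558 j [ 21.  12. -17.  -0. -61. -21.]
```

View pics/w15.png

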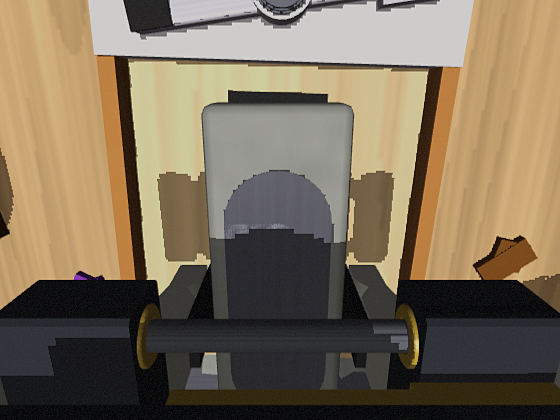

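View pics/t15.png

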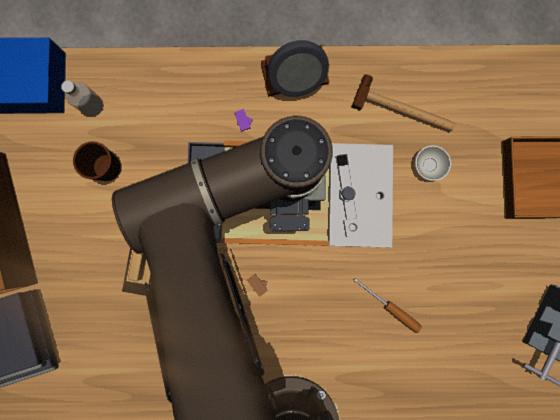

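```bash
python3 -c "
from h import *
from bed import *
p,d,C0,K=load('wrist')
def Cam(pos,rpy):
  T=np.eye(4);T[:3,:3]=Rn.from_euler('xyz',rpy,degrees=True).as_matrix();T[:3,3]=pos
  return T@np.array(camera_info('wrist')['tool_from_camera'])
for pos,rpy,px in [([.5015,.031,.0972],[-90,0,178.34],[(131,57),(497,60),(472,208),(145,206)]),([.4946,-.061,.1431],[-90,-.1,177.94],[(6,58),(304,58),(302,181),(29,180)])]:
  C=Cam(pos,rpy); q=np.array([ray_z(u,v,.04,C,K) for u,v in px]); print(q.round(4)); c=q.mean(0); print(c, w2b(c[0],c[1]))
  e=(q[1]+q[2]-q[0]-q[3]); print(np.degrees(np.arctan2(-e[1],-e[0])),np.linalg.norm(e)/2)
q=ray_z(279,93,.04,C0,K);print('far pad edge now mid',q,w2b(q[0],q[1]))
"

```

```text
[[ 0.6058  0.0988  0.04  ]
 [ 0.5991 -0.08    0.04  ]
 [ 0.5235 -0.0777  0.04  ]
 [ 0.5299  0.1025  0.04  ]]
[0.56457369 0.01091116 0.04      ] (np.float64(0.0008106961093384744), np.float64(-0.017572277664216172))
87.91195027666217 0.17965906076969776
[[ 0.6057  0.0976  0.04  ]
 [ 0.5992 -0.0814  0.04  ]
 [ 0.5237 -0.079   0.04  ]
 [ 0.5309  0.1019  0.04  ]]
[0.56487034 0.00977178 0.04      ] (np.float64(0.0011420057677277349), np.float64(-0.018702070026528843))
87.80394749032568 0.1801084013054433
far pad edge now mid [ 0.55882904 -0.07919809  0.04      ] (np.float64(-0.0021794716676602197), np.float64(-0.1078149288788513))
```

```bash
python3 go.py .5647 .0103 .0763 88
```

```text
tx 0.0045 ty 0.1242 tz -0.0030 turn 0.0280 rows 2.5 | t 20.9 pos [0.5617 0.0058 0.2005] yaw 89.61 F [ 0.6  0.1 -5.2] w 0.0553 j [ 21.  12. -17.  -0. -61. -21.]
```

Call:
apply_moves(deltas=[{"tx": 0.0045, "ty": 0.04, "tz": -0.003, "turn": 0.028, "gripper": 0.045}, {"tx": 0.0045, "ty": 0.08, "tz": -0.003, "turn": 0.028, "gripper": 0.045}, {"tx": 0.0045, "ty": 0.11, "tz": -0.003, "turn": 0.028, "gripper": 0.045}, {"tx": 0.0045, "ty": 0.117, "tz": -0.003, "turn": 0.028, "gripper": 0.045}, {"tx": 0.0045, "ty": 0.117, "tz": -0.003, "turn": 0.028, "gripper": 0.045}])

```text
time_s: 21.4
tcp_pos: [0.5648, 0.0104, 0.0833]
eef_rot: [-89.9, 0.1, 88.0]
contact_force: [0.6, 0.7, -4.0]
gripper_width: 0.0556
```

Call:
apply_moves(deltas=[{"tx": 0, "ty": 0, "tz": 0, "turn": 0, "gripper": 0.045}, {"tx": 0, "ty": 0, "tz": 0, "turn": 0, "gripper": 0.045}])

```text
time_s: 21.6
tcp_pos: [0.5666, 0.0116, 0.0858]
eef_rot: [-90.2, -0.1, 88.0]
contact_force: [0.2, -0.0, -4.6]
gripper_width: 0.056
```

```bash
python3 go.py .5647 .0103 .0613 88; python3 -c "
from h import *
p,d,C,K=grab('wrist','w16.png')"
```

```text
tx -0.0013 ty 0.0245 tz 0.0019 turn 0.0006 rows 0.5 | t 21.6 pos [0.5666 0.0116 0.0858] yaw 88.03 F [ 0.2 -0.  -4.6] w 0.0560 j [ 21.  19. -25.   0. -46. -23.]
```

View pics/w16.png

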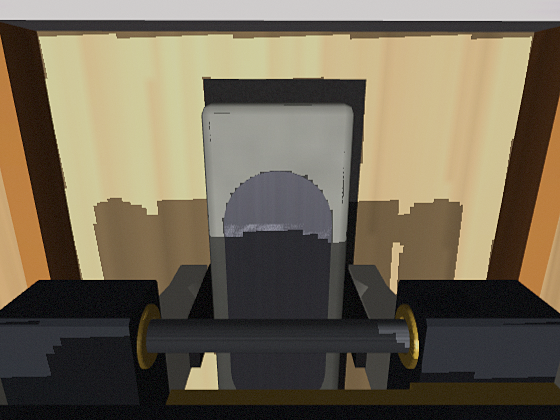

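Call:
apply_moves(deltas=[{"tx": -0.001, "ty": 0.012, "tz": 0.003, "turn": 0, "gripper": 0.045}, {"tx": -0.001, "ty": 0.02, "tz": 0.003, "turn": 0, "gripper": 0.045}, {"tx": -0.001, "ty": 0.02, "tz": 0.003, "turn": 0, "gripper": 0.045}, {"tx": -0.001, "ty": 0.02, "tz": 0.003, "turn": 0, "gripper": 0.045}, {"tx": -0.001, "ty": 0.02, "tz": 0.003, "turn": 0, "gripper": 0.045}])

```text
time_s: 22.15
tcp_pos: [0.5625, 0.0105, 0.0639]
eef_rot: [-90.0, 0.0, 88.0]
contact_force: [0.6, -0.1, -4.7]
gripper_width: 0.0559
```

```bash
python3 go.py .5633 .0103 .0613 88; python3 -c "
from h import *
p,d,C,K=grab('wrist','w17.png'); c=p[60:240,180:400,::-1]; cv2.imwrite('pics/w17c.png',cv2.resize(c,None,fx=3,fy=3,interpolation=cv2.INTER_CUBIC))"
```

```text
tx -0.0002 ty 0.0026 tz -0.0008 turn 0.0006 rows 0.1 | t 22.1 pos [0.5625 0.0105 0.0639] yaw 88.04 F [ 0.6 -0.1 -4.7] w 0.0559 j [ 21.  21. -26.   0. -43. -23.]
```

View pics/w17c.png

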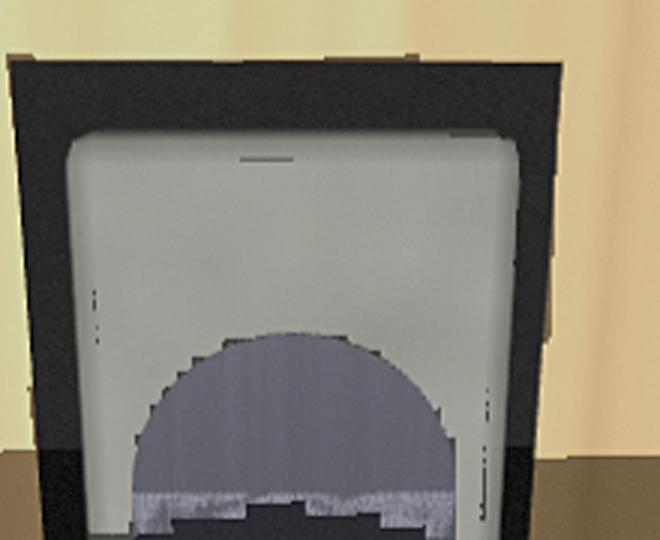

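```bash
python3 -c "
from h import *
p,d,C,K=load('wrist')
a=ray_z(277,104,.0662,C,K);b=ray_z(277,80.8,.04,C,K);print(a,b,a-b)
W=cloud(d,C,K); print(W[108,260:300:10].round(4),W[77,260:300:10].round(4))
"
```

```text
[ 0.55916451 -0.07133416  0.0662    ] [ 0.55890261 -0.07980553  0.04      ] [0.0002619  0.00847137 0.0262    ]
[[ 0.5653 -0.0702  0.0661]
 [ 0.5617 -0.0701  0.0663]
 [ 0.5581 -0.0699  0.0664]
 [ 0.5546 -0.0698  0.0653]] [[ 0.5658 -0.0815  0.0409]
 [ 0.5617 -0.0814  0.0401]
 [ 0.5576 -0.0812  0.0419]
 [ 0.5535 -0.0811  0.0409]]
```

Call:
apply_moves(deltas=[{"tx": 0.0015, "ty": 0, "tz": -0.001, "turn": 0, "gripper": 0.045}, {"tx": 0.0015, "ty": 0.001, "tz": -0.001, "turn": 0, "gripper": 0.045}, {"tx": 0.0015, "ty": 0.0025, "tz": -0.001, "turn": 0, "gripper": 0.045}, {"tx": 0.0015, "ty": 0.003, "tz": -0.001, "turn": 0, "gripper": 0.045}, {"tx": 0.0015, "ty": 0.003, "tz": -0.001, "turn": 0, "gripper": 0.045}])

```text
time_s: 22.7
tcp_pos: [0.5634, 0.012, 0.0613]
eef_rot: [-90.0, -0.0, 88.0]
contact_force: [-3.2, 1.3, 2.8]
gripper_width: 0.0554
```

```bash
python3 go.py .5633 .0103 .0613 88; python3 -c "
from h import *
p,d,C,K=grab('wrist','w18.png'); c=p[60:240,180:400,::-1]; cv2.imwrite('pics/w18c.png',cv2.resize(c,None,fx=3,fy=3,interpolation=cv2.INTER_CUBIC))"
```

```text
tx -0.0017 ty 0.0000 tz 0.0001 turn 0.0006 rows 0.0 | t 22.7 pos [0.5634 0.012  0.0613] yaw 88.03 F [-3.2  1.3  2.8] w 0.0554 j [ 21.  21. -26.   0. -43. -23.]
```

View pics/w18c.png

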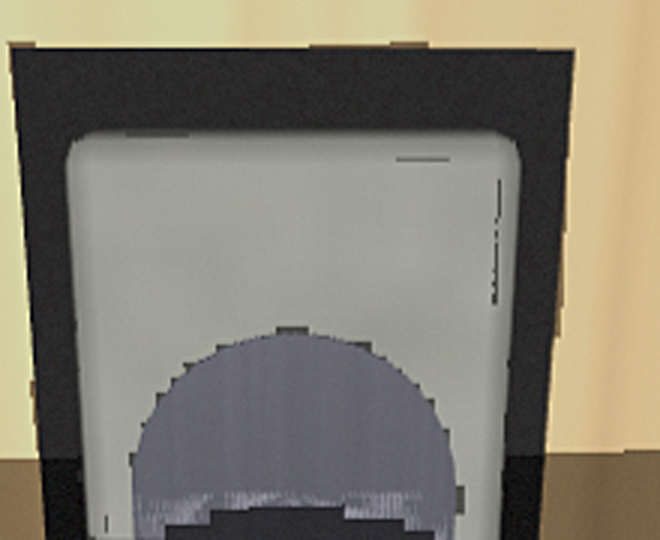

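Call:
apply_moves(deltas=[{"tx": 0, "ty": 0, "tz": 0, "turn": 0, "gripper": 0.075}, {"tx": 0, "ty": 0, "tz": 0, "turn": 0, "gripper": 0.075}, {"tx": 0, "ty": 0, "tz": 0, "turn": 0, "gripper": 0.075}, {"tx": 0, "ty": 0, "tz": 0, "turn": 0, "gripper": 0.075}])

```text
time_s: 23.15
tcp_pos: [0.5635, 0.0119, 0.0609]
eef_rot: [-90.0, -0.0, 88.0]
contact_force: [0.2, 0.9, 0.5]
gripper_width: 0.0746
```

Call:
apply_moves(deltas=[{"tx": 0, "ty": -0.02, "tz": 0, "turn": 0, "gripper": 0.075}, {"tx": 0, "ty": -0.05, "tz": 0, "turn": 0, "gripper": 0.075}, {"tx": 0, "ty": -0.1, "tz": 0, "turn": 0, "gripper": 0.075}, {"tx": 0, "ty": -0.15, "tz": 0, "turn": 0, "gripper": 0.075}, {"tx": 0, "ty": -0.2, "tz": 0, "turn": 0, "gripper": 0.075}])

```text
time_s: 23.65
tcp_pos: [0.5629, 0.0117, 0.2629]
eef_rot: [-90.0, 0.0, 88.0]
contact_force: [2.0, 0.6, -0.7]
gripper_width: 0.0752
```

Call:
apply_moves(deltas=[{"tx": 0.1, "ty": -0.05, "tz": 0, "turn": 0, "gripper": 0.075}, {"tx": 0.1, "ty": -0.05, "tz": 0, "turn": 0, "gripper": 0.075}, {"tx": 0.1, "ty": -0.05, "tz": 0, "turn": 0, "gripper": 0.075}, {"tx": 0.1, "ty": -0.05, "tz": 0, "turn": 0, "gripper": 0.075}])

```text
time_s: 24.05
tcp_pos: [0.567, 0.1136, 0.3117]
eef_rot: [-90.1, -0.1, 88.2]
contact_force: [0.2, 0.0, -0.9]
gripper_width: 0.0749
```

```bash
python3 -c "
from h import *
p,d,C,K=grab('wrist','w19.png');W=cloud(d,C,K)
print(rect(box(W,.5,.63,-.12,.13,.056,.075),W))
"; python3 go.py .555 .345 .28 88
```

```text
(array([562.9,  19. ]), array([143. ,  56.2]), 88.0, 8875)
tx 0.2321 ty 0.0306 tz 0.0192 turn 0.0019 rows 4.7 | t 24.1 pos [0.5665 0.1124 0.3106] yaw 88.11 F [ 0.1  0.6 -0.3] w 0.0749 j [ 31.   9.  -6.  -0. -75. -33.]
```

View pics/w19.png

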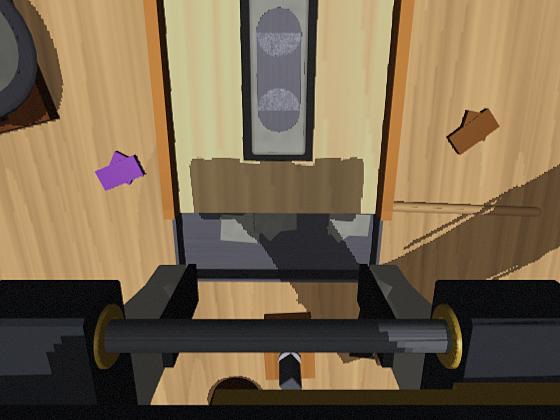

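```bash
python3 -c "
from h import *
p,d,C,K=load('wrist');W=cloud(d,C,K)
c=p[100:175,220:340,::-1]; cv2.imwrite('pics/c19.png',cv2.resize(c,None,fx=6,fy=6,interpolation=cv2.INTER_CUBIC))
g=p.astype(int).sum(2)
for u in (265,278,290): print(u,g[140:170,u])
for v in (60,100,140): print(v,g[v,236:262],g[v,295:325])
"
```

```text
265 [421 426 436 432 441 447 450 448 444 447 444 437 413 375 308  76 108 110
 112  92  70 237 305 294 287 287 285 286 288 287]
278 [435 437 435 434 433 430 437 434 435 441 442 434 396 391 317  73  92 110
 106 103  74 213 297 281 278 279 272 273 271 277]
290 [431 436 433 446 441 438 446 446 443 446 451 449 435 396 314  71  94 110
 121 101  99 214 290 286 287 287 291 282 292 292]
60 [540 542 551 567 592 138  76 110 101 102 100  98 107 102 270 393 402 433
 435 435 428 321 323 334 328 326] [332 342 332 337 329 319 448 436 431 356 383 351 183  85 103 106 120 107
  97  78 172 480 544 531 514 521 515 513 510 502]
100 [538 538 544 550 565 598  65  96 116 113 123 123 101 108 129 343 400 416
 449 447 445 379 306 336 391 403] [421 397 385 328 323 233 463 437 421 382 346 109 102  94 101 114 100  98
  90 245 573 531 519 521 520 519 521 523 524 519]
140 [535 539 542 543 547 563 486  48 101 107 105 108 112 105 105 151 362 391
 408 433 433 428 434 440 434 429] [441 442 440 440 443 440 433 431 395 356 231  94  94 105 118  96  94 159
 449 546 526 518 518 516 519 516 521 527 530 537]
```

View pics/c19.png

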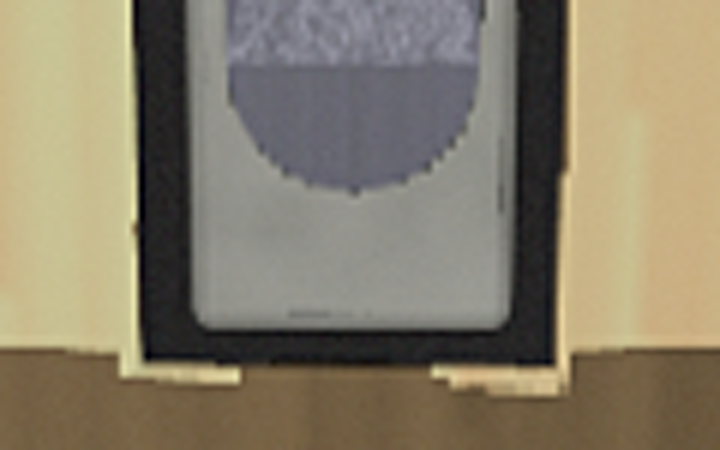

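```bash
python3 -c "
from h import *
p,d,C,K=load('wrist')
print(C[:3,3]);a=ray_z(278,154.6,.063,C,K);b=ray_z(278,160.7,.04,C,K);print(a,b)
"
```

```text
[0.56339768 0.02765231 0.45330818]
[0.56546457 0.08941426 0.063     ] [0.56580179 0.09977114 0.04      ]
```

Call:
apply_moves(deltas=[{"tx": 0.232, "ty": 0.03, "tz": 0.019, "turn": 0, "gripper": 0.06}, {"tx": 0.232, "ty": 0.03, "tz": 0.019, "turn": 0, "gripper": 0.06}, {"tx": 0.232, "ty": 0.03, "tz": 0.019, "turn": 0, "gripper": 0.06}, {"tx": 0.232, "ty": 0.03, "tz": 0.019, "turn": 0, "gripper": 0.06}, {"tx": 0.232, "ty": 0.03, "tz": 0.019, "turn": 0, "gripper": 0.06}])

```text
time_s: 24.6
tcp_pos: [0.5553, 0.3455, 0.2788]
eef_rot: [-89.9, 0.1, 88.0]
contact_force: [0.6, -0.3, 0.0]
gripper_width: 0.0599
```

Call:
apply_moves(deltas=[{"tx": 0, "ty": 0, "tz": 0, "turn": 0, "gripper": 0.06}, {"tx": 0, "ty": 0, "tz": 0, "turn": 0, "gripper": 0.06}])

```text
time_s: 24.8
tcp_pos: [0.5555, 0.3437, 0.2791]
eef_rot: [-89.9, 0.1, 88.0]
contact_force: [-0.3, -0.6, 1.0]
gripper_width: 0.0603
```

```bash
python3 -c "
from h import *
p,d,C,K=grab('wrist','w20.png');W=cloud(d,C,K)
print('pin',rect(box(W,.5,.65,.28,.42,.097,.115),W)); print('blk',rect(box(W,.5,.65,.28,.42,.045,.115),W))
q=W[box(W,.5,.65,.28,.42,.045,.059)];print(np.median(q[:,2]));q=W[box(W,.5,.65,.28,.42,.095,.12)];print(np.median(q[:,2]))
grab('top','t20.png')
"; python3 go.py .555 .345 .28 88
```

```text
pin (array([559.7, 349.3]), array([20.2, 20.3]), 36.6, 545)
blk (array([591.7, 361.8]), array([151. ,  81.7]), 21.7, 4326)
0.055698767123409154
0.1054164264654747
tx 0.0021 ty 0.0004 tz 0.0010 turn -0.0008 rows 0.0 | t 24.9 pos [0.5559 0.3428 0.2804] yaw 87.96 F [0.6 0.3 0.7] w 0.0602 j [ 49.  17.   1.   0. -74. -51.]
```

View pics/w20.png

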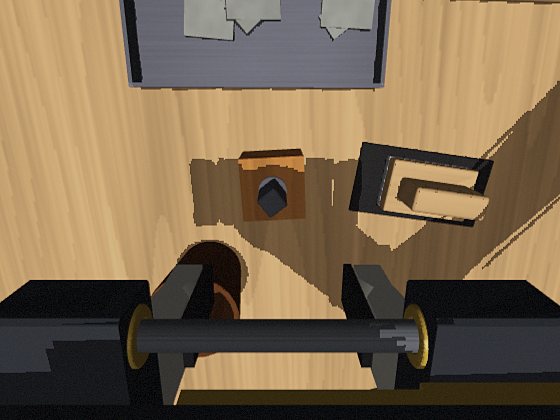

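View pics/t20.png

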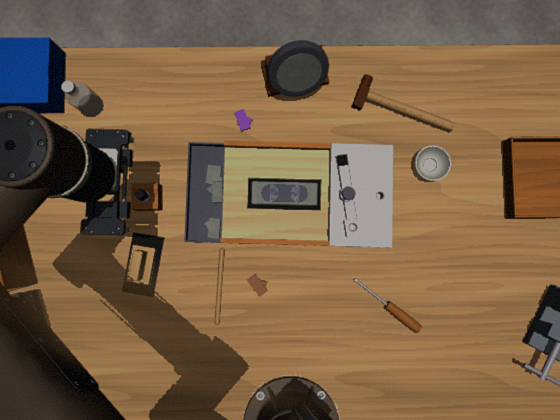

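```bash
python3 go.py .5597 .3493 .17 36.6; python3 -c "
from h import *
p,d,C,K=load('top'); W=cloud(d,C,K)
print('foot',rect(box(W,.25,.5,.28,.45,.02,.095),W)); m=(p.astype(int).sum(2)<130)&box(W,.25,.5,.30,.45,-.02,.02); print('mat',rect(m,W))
p,d,C,K=load('wrist'); W=cloud(d,C,K)
m=box(W,.3,.48,.3,.43,.02,.095); n,l,st,c=cv2.connectedComponentsWithStats(m.astype(np.uint8))
i=1+np.argmax(st[1:,4]); print('foot',st[i],rect(l==i,W))
q=np.array([ray_z(u,v,.004,C,K) for u,v in [(363,142),(493,158),(475,226),(350,210)]]);print(q,q.mean(0))
"
```

```text
tx 0.0067 ty 0.1104 tz -0.0036 turn 0.8963 rows 6.0 | t 24.9 pos [0.5559 0.3428 0.2804] yaw 87.96 F [0.6 0.3 0.7] w 0.0602 j [ 49.  17.   1.   0. -74. -51.]
foot (array([395.6, 360.2]), array([57.3, 90.2]), 79.8, 888)
mat (array([406.2, 364.5]), array([185.6, 115.2]), 6.6, 893)
foot [ 380  158  109   64 5124] (array([394.1, 362.5]), array([56.4, 90.2]), 79.6, 5124)
[[0.45952145 0.31228249 0.004     ]
 [0.31463469 0.33490723 0.004     ]
 [0.32445516 0.41468991 0.004     ]
 [0.47182642 0.38981082 0.004     ]] [0.39260943 0.36292262 0.004     ]
```

Scraper is still centred on the mat. Go above the pin.

Call:
apply_moves(deltas=[{"tx": 0.007, "ty": 0.08, "tz": -0.004, "turn": 0.72, "gripper": 0.06}, {"tx": 0.007, "ty": 0.08, "tz": -0.004, "turn": 0.72, "gripper": 0.06}, {"tx": 0.007, "ty": 0.08, "tz": -0.004, "turn": 0.72, "gripper": 0.06}, {"tx": 0.007, "ty": 0.08, "tz": -0.004, "turn": 0.72, "gripper": 0.06}, {"tx": 0.007, "ty": 0.08, "tz": -0.004, "turn": 0.72, "gripper": 0.06}])

```text
time_s: 25.4
tcp_pos: [0.5605, 0.3493, 0.201]
eef_rot: [-90.0, 0.0, 46.3]
contact_force: [1.3, 0.9, -0.1]
gripper_width: 0.0603
```

```bash
python3 go.py .5597 .3493 .17 36.6
```

```text
tx -0.0006 ty 0.0310 tz 0.0006 turn 0.1696 rows 1.1 | t 25.4 pos [0.5605 0.3493 0.201 ] yaw 46.32 F [ 1.3  0.9 -0.1] w 0.0603 j [ 49.  21.  -5.   0. -65. -93.]
```

Call:
apply_moves(deltas=[{"tx": 0, "ty": 0.015, "tz": 0, "turn": 0.17, "gripper": 0.06}, {"tx": 0, "ty": 0.015, "tz": 0, "turn": 0.17, "gripper": 0.06}, {"tx": 0, "ty": 0.015, "tz": 0, "turn": 0.17, "gripper": 0.06}, {"tx": 0, "ty": 0.015, "tz": 0, "turn": 0.17, "gripper": 0.06}])

```text
time_s: 25.8
tcp_pos: [0.5605, 0.3507, 0.1867]
eef_rot: [-90.0, -0.1, 37.2]
contact_force: [0.1, -0.7, 0.7]
gripper_width: 0.0602
```

```bash
python3 -c "
from h import *
p,d,C,K=grab('wrist','w21.png');W=cloud(d,C,K)
print('pin',rect(box(W,.5,.65,.28,.42,.097,.115),W))
"; python3 go.py .5597 .3493 .083 36.6
```

```text
pin (array([596.7, 385.1]), array([124.5,  24.8]), 42.0, 1527)
tx -0.0017 ty 0.1037 tz -0.0009 turn 0.0097 rows 2.1 | t 25.9 pos [0.5604 0.3509 0.1867] yaw 37.15 F [0.5 0.2 0.1] w 0.0602 j [  49.   21.   -6.    0.  -63. -102.]
```

View pics/w21.png

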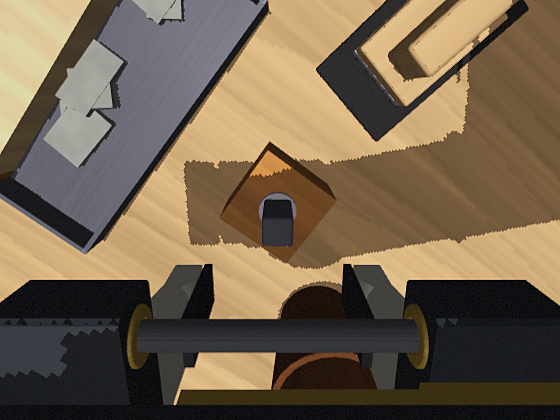

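Call:
apply_moves(deltas=[{"tx": -0.0015, "ty": 0.03, "tz": -0.001, "turn": 0.01, "gripper": 0.06}, {"tx": -0.0015, "ty": 0.06, "tz": -0.001, "turn": 0.01, "gripper": 0.06}, {"tx": -0.0015, "ty": 0.085, "tz": -0.001, "turn": 0.01, "gripper": 0.06}, {"tx": -0.0015, "ty": 0.1, "tz": -0.001, "turn": 0.01, "gripper": 0.06}, {"tx": -0.0015, "ty": 0.1, "tz": -0.001, "turn": 0.01, "gripper": 0.06}])

```text
time_s: 26.35
tcp_pos: [0.5586, 0.3487, 0.084]
eef_rot: [-90.0, 0.2, 36.5]
contact_force: [0.4, -0.8, -0.2]
gripper_width: 0.0601
```

```bash
python3 go.py .5597 .3493 .083 36.6
```

```text
tx 0.0012 ty 0.0010 tz -0.0002 turn -0.0018 rows 0.0 | t 26.4 pos [0.5586 0.3487 0.084 ] yaw 36.50 F [ 0.4 -0.8 -0.2] w 0.0601 j [  49.   27.  -12.   -0.  -51. -102.]
```

Call:
apply_moves(deltas=[{"tx": 0, "ty": 0, "tz": 0, "turn": 0, "gripper": 0.01}, {"tx": 0, "ty": 0, "tz": 0, "turn": 0, "gripper": 0.01}, {"tx": 0, "ty": 0, "tz": 0, "turn": 0, "gripper": 0.01}, {"tx": 0, "ty": 0, "tz": 0, "turn": 0, "gripper": 0.01}, {"tx": 0, "ty": 0, "tz": 0, "turn": 0, "gripper": 0.01}], newtons=55)

```text
time_s: 26.85
tcp_pos: [0.5595, 0.3497, 0.0865]
eef_rot: [-90.0, -0.1, 36.5]
contact_force: [1.0, 0.4, -0.1]
gripper_width: 0.0257
```

Call:
apply_moves(deltas=[{"tx": 0, "ty": 0, "tz": 0, "turn": 0, "gripper": 0.01}, {"tx": 0, "ty": 0, "tz": 0, "turn": 0, "gripper": 0.01}, {"tx": 0, "ty": 0, "tz": 0, "turn": 0, "gripper": 0.01}])

```text
time_s: 27.15
tcp_pos: [0.5594, 0.3496, 0.0862]
eef_rot: [-90.0, -0.0, 36.5]
contact_force: [-1.2, -0.2, 4.5]
gripper_width: 0.0195
```

```bash
python3 go.py .5597 .3493 .083 36.6
```

```text
tx -0.0000 ty 0.0032 tz -0.0004 turn -0.0024 rows 0.1 | t 27.1 pos [0.5594 0.3496 0.0862] yaw 36.46 F [-1.2 -0.2  4.5] w 0.0195 j [  49.   27.  -12.    0.  -51. -102.]
```

Call:
apply_moves(deltas=[{"tx": 0, "ty": -0.02, "tz": 0, "turn": 0, "gripper": 0.01}, {"tx": 0, "ty": -0.05, "tz": 0, "turn": 0, "gripper": 0.01}, {"tx": 0, "ty": -0.08, "tz": 0, "turn": 0, "gripper": 0.01}, {"tx": 0, "ty": -0.12, "tz": 0, "turn": 0, "gripper": 0.01}, {"tx": 0, "ty": -0.14, "tz": 0, "turn": 0, "gripper": 0.01}])

```text
time_s: 27.65
tcp_pos: [0.5602, 0.35, 0.2292]
eef_rot: [-90.0, -0.2, 36.5]
contact_force: [1.4, 1.3, -1.3]
gripper_width: 0.0195
```

```bash
python3 -c "
from h import *
p,d,C,K=grab('wrist','w22.png')"; python3 go.py .479 -.1522 .26 8.6
```

```text
tx -0.3648 ty -0.0306 tz -0.3554 turn 0.4868 rows 10.2 | t 27.7 pos [0.5611 0.3506 0.232 ] yaw 36.49 F [1.6 1.  1.9] w 0.0198 j [  49.   19.   -2.    0.  -68. -102.]
```

View pics/w22.png

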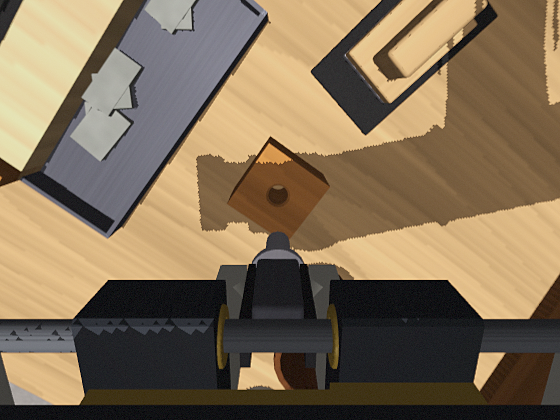

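Call:
apply_moves(deltas=[{"tx": -0.175, "ty": -0.015, "tz": -0.17, "turn": 0.24, "gripper": 0.01}, {"tx": -0.175, "ty": -0.015, "tz": -0.17, "turn": 0.24, "gripper": 0.01}, {"tx": -0.175, "ty": -0.015, "tz": -0.17, "turn": 0.24, "gripper": 0.01}, {"tx": -0.175, "ty": -0.015, "tz": -0.17, "turn": 0.24, "gripper": 0.01}, {"tx": -0.175, "ty": -0.015, "tz": -0.17, "turn": 0.24, "gripper": 0.01}])

```text
time_s: 28.2
tcp_pos: [0.5185, 0.1066, 0.2405]
eef_rot: [-90.0, 0.0, 22.7]
contact_force: [1.1, -0.5, 0.2]
gripper_width: 0.0199
```

```bash
python3 go.py .479 -.1522 .26 8.6
```

```text
tx -0.1363 ty -0.0194 tz -0.2235 turn 0.2462 rows 5.3 | t 28.2 pos [0.5185 0.1066 0.2405] yaw 22.70 F [ 1.1 -0.5  0.2] w 0.0199 j [  33.    7.  -18.   -0.  -65. -100.]
```

Call:
apply_moves(deltas=[{"tx": -0.136, "ty": -0.019, "tz": -0.223, "turn": 0.246, "gripper": 0.01}, {"tx": -0.136, "ty": -0.019, "tz": -0.223, "turn": 0.246, "gripper": 0.01}, {"tx": -0.136, "ty": -0.019, "tz": -0.223, "turn": 0.246, "gripper": 0.01}, {"tx": -0.136, "ty": -0.019, "tz": -0.223, "turn": 0.246, "gripper": 0.01}, {"tx": -0.136, "ty": -0.019, "tz": -0.223, "turn": 0.246, "gripper": 0.01}])

```text
time_s: 28.7
tcp_pos: [0.481, -0.1394, 0.2589]
eef_rot: [-90.0, -0.0, 8.6]
contact_force: [1.2, -0.8, -1.0]
gripper_width: 0.0194
```

Call:
apply_moves(deltas=[{"tx": 0, "ty": 0, "tz": 0, "turn": 0, "gripper": 0.01}, {"tx": 0, "ty": 0, "tz": 0, "turn": 0, "gripper": 0.01}, {"tx": 0, "ty": 0, "tz": 0, "turn": 0, "gripper": 0.01}])

```text
time_s: 29.0
tcp_pos: [0.482, -0.1372, 0.2585]
eef_rot: [-90.0, 0.0, 8.6]
contact_force: [-0.2, -0.4, -1.2]
gripper_width: 0.0198
```

```bash
python3 go.py .479 -.1522 .26 8.6; python3 -c "
from h import *
p,d,C,K=grab('wrist','w23.png')"
```

```text
tx -0.0052 ty -0.0015 tz -0.0144 turn 0.0001 rows 0.3 | t 29.0 pos [ 0.482  -0.1372  0.2585] yaw 8.61 F [-0.2 -0.4 -1.2] w 0.0198 j [  7.   3. -19.  -0. -67. -88.]
```

View pics/w23.png

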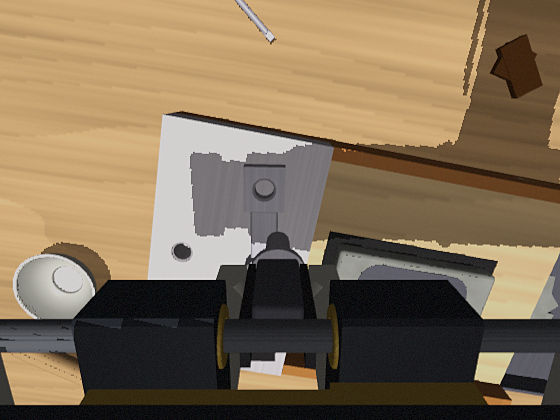

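```bash
python3 -c "
from h import *
p,d,C,K=load('wrist')
c=p[145:275,160:320,::-1]; cv2.imwrite('pics/c23.png',cv2.resize(c,None,fx=5,fy=5,interpolation=cv2.INTER_CUBIC))
W=cloud(d,C,K); print(W[170,250:280:5,2], W[150:190:6,247,2])
"
```

```text
[0.0843379  0.08519123 0.08577373 0.08420383 0.08579696 0.08446269] [0.06824059 0.06914653 0.06925957 0.08450103 0.08568488 0.08471495
 0.08459344]
```

View pics/c23.png

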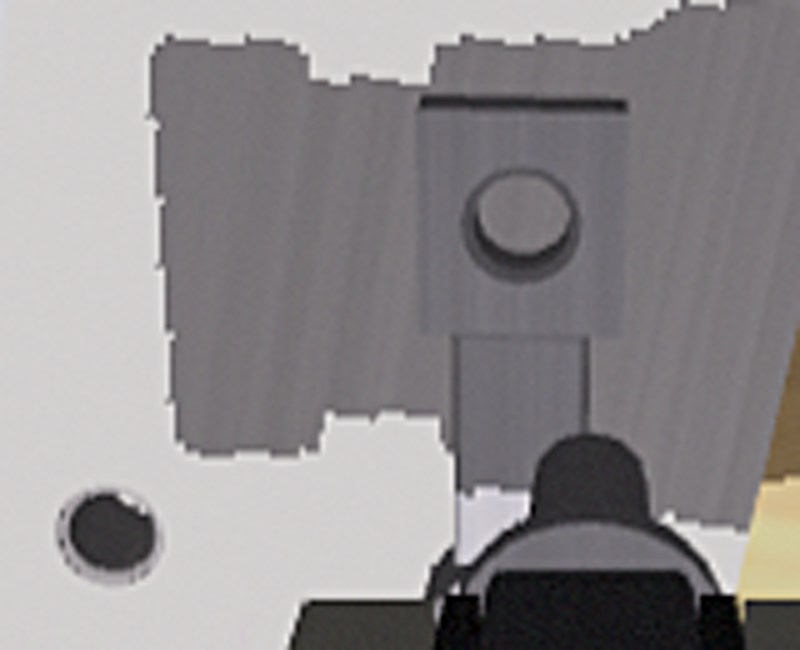

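```bash
python3 -c "
from h import *
p,d,C,K=load('wrist'); T=C@np.linalg.inv(np.array(camera_info('wrist')['tool_from_camera']))
for o in [(0,.0752,0),(-.007,.0702,0),(-.014,.0312,0),(0,.0752,.004)]: print(proj((T@np.array([*o,1]))[:3],C,K))
h=ray_z(264.2,190.2,.084,C,K); l=ray_z(182,252,.068,C,K); print(h,l)
print('rel tool',T[:3,:3].T@(h-T[:3,3]))
W=cloud(d,C,K); print(W[236:262:4,278])
"
```

```text
[[279.40190794 237.71577303]]
[[279.46362816 229.88480116]]
[[279.9489242  243.95244268]]
[[285.87950969 237.71103438]]
[ 0.47881819 -0.15035809  0.084     ] [ 0.55496617 -0.21970711  0.068     ]
rel tool [-0.00497126  0.17453116 -0.01256652]
[[ 0.47564473 -0.13907401  0.19710908]
 [ 0.47594947 -0.13904212  0.20255166]
 [ 0.47601522 -0.1390472   0.20829873]
 [ 0.46899764 -0.14016763  0.23064294]
 [ 0.46968756 -0.14007173  0.23389327]
 [ 0.47230271 -0.13967274  0.23266022]
 [ 0.47274721 -0.13961494  0.23628113]]
```

```bash
python3 -c "
from h import *
for i in range(3): c=camera_info('wrist'); print(c['tool_from_camera'][:3,3],c['K'][0])
p,d,C,K=load('wrist'); print(tool()); print(C)
"
```

```text
[-0.08532933 -0.14167919 -0.00135328] [376.74965294   0.         277.38526945]
[-0.08532933 -0.14167919 -0.00135328] [376.74965294   0.         277.38526945]
[-0.08532933 -0.14167919 -0.00135328] [376.74965294   0.         277.38526945]
[[ 9.88583706e-01 -4.93169489e-04 -1.50671869e-01  4.82117098e-01]
 [ 1.50671983e-01  2.02813020e-04  9.88583791e-01 -1.36818791e-01]
 [-4.56981147e-04 -9.99999858e-01  2.74804472e-04  2.58625582e-01]
 [ 0.00000000e+00  0.00000000e+00  0.00000000e+00  1.00000000e+00]]
[[-0.14913152 -0.94038273 -0.30567975  0.39787376]
 [ 0.98881683 -0.14150337 -0.04709644 -0.15137467]
 [ 0.00103396 -0.30928485  0.95096888  0.40025798]
 [ 0.          0.          0.          1.        ]]
```

```bash
for i in 1 2 3 4; do python3 -c "
from h import *
c=camera_info('wrist'); print(c['tool_from_camera'][:3,3], camera_info('top')['eye'])
"; done; sed -n 1,5p /dev/null; python3 -c "
from h import *
p,d,C,K=load('wrist'); T=tool()
print(np.linalg.inv(T)@C)"
```

```text
[-0.08532933 -0.14167919 -0.00135328] [0.43697446 0.03709867 1.29891763]
[-0.08532933 -0.14167919 -0.00135328] [0.43697446 0.03709867 1.29891763]
[-0.08532933 -0.14167919 -0.00135328] [0.43697446 0.03709867 1.29891763]
[-0.08532933 -0.14167919 -0.00135328] [0.43697446 0.03709867 1.29891763]
[[ 1.55753040e-03 -9.50826301e-01 -3.09720712e-01 -8.55394747e-02]
 [-7.59868113e-04  3.09719873e-01 -9.50827546e-01 -1.41593782e-01]
 [ 9.99998498e-01  1.71628970e-03 -2.40104470e-04 -1.65768658e-03]
 [ 0.00000000e+00  0.00000000e+00  0.00000000e+00  1.00000000e+00]]
```

```bash
python3 go.py .4779 -.1495 .175 8.2
```

```text
tx -0.0060 ty 0.0836 tz -0.0119 turn 0.0081 rows 1.7 | t 29.1 pos [ 0.4821 -0.1368  0.2586] yaw 8.67 F [ 0.6  0.1 -1.5] w 0.0195 j [  7.   3. -19.  -0. -67. -88.]
```

Call:
apply_moves(deltas=[{"tx": -0.006, "ty": 0.03, "tz": -0.012, "turn": 0.008, "gripper": 0.01}, {"tx": -0.006, "ty": 0.06, "tz": -0.012, "turn": 0.008, "gripper": 0.01}, {"tx": -0.006, "ty": 0.082, "tz": -0.012, "turn": 0.008, "gripper": 0.01}, {"tx": -0.006, "ty": 0.082, "tz": -0.012, "turn": 0.008, "gripper": 0.01}, {"tx": -0.006, "ty": 0.082, "tz": -0.012, "turn": 0.008, "gripper": 0.01}])

```text
time_s: 29.55
tcp_pos: [0.4785, -0.1496, 0.1774]
eef_rot: [-90.0, 0.0, 8.3]
contact_force: [0.9, -1.1, -0.3]
gripper_width: 0.0199
```

Call:
apply_moves(deltas=[{"tx": 0, "ty": 0, "tz": 0, "turn": 0, "gripper": 0.01}, {"tx": 0, "ty": 0, "tz": 0, "turn": 0, "gripper": 0.01}])

```text
time_s: 29.75
tcp_pos: [0.4789, -0.1501, 0.1783]
eef_rot: [-90.0, -0.1, 8.2]
contact_force: [0.1, -0.4, -2.0]
gripper_width: 0.0198
```

```bash
python3 go.py .4779 -.1495 .160 8.2; python3 -c "
from h import *
p,d,C,K=grab('wrist','w24.png')
c=p[145:275,200:360,::-1]; cv2.imwrite('pics/c24.png',cv2.resize(c,None,fx=5,fy=5,interpolation=cv2.INTER_CUBIC))"
```

```text
tx -0.0009 ty 0.0183 tz 0.0007 turn 0.0000 rows 0.4 | t 29.8 pos [ 0.4789 -0.1501  0.1783] yaw 8.20 F [ 0.1 -0.4 -2. ] w 0.0198 j [  5.   7. -26.   0. -56. -87.]
```

View pics/c24.png

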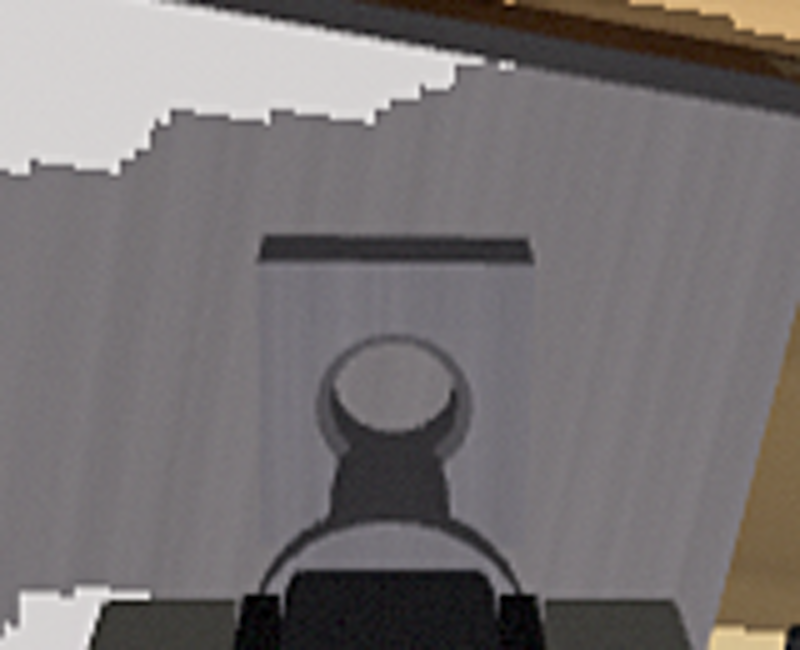

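```bash
python3 -c "
from h import *
p,d,C,K=load('wrist'); T=C@np.linalg.inv(np.array(camera_info('wrist')['tool_from_camera']))
def pr(*o): q=proj((T@np.array([*o,1]))[:3],C,K)[0]; return (q-[200,145])*5
print(pr(0,.0752,0),pr(-.004,.0752,0),pr(-.007,.0702,0),pr(-.007,.0352,0),pr(-.014,.0302,0))
for c in (405,410,415):
  h=ray_z(394/5+200,c/5+145,.084,C,K); print(T[:3,:3].T@(h-T[:3,3]))
  print('pred',pr(0,T[2,3]-.084,0))
"
```

```text
[397.07342954 463.48879002] [397.11110207 433.13256892] [397.38394459 424.33035896] [399.43219686 543.2001395 ] [399.89801523 498.53076563]
[-0.00082133  0.09432784 -0.00029842]
pred [396.23706051 410.80415692]
[-0.00011398  0.09432948 -0.00029795]
pred [396.23706051 410.80415692]
[ 0.00059462  0.09433112 -0.00029748]
pred [396.23706051 410.80415692]
```

Call:
apply_moves(deltas=[{"tx": -0.001, "ty": 0.008, "tz": 0, "turn": 0, "gripper": 0.01}, {"tx": -0.001, "ty": 0.015, "tz": 0, "turn": 0, "gripper": 0.01}, {"tx": -0.001, "ty": 0.02, "tz": 0, "turn": 0, "gripper": 0.01}, {"tx": -0.001, "ty": 0.023, "tz": 0, "turn": 0, "gripper": 0.01}, {"tx": -0.001, "ty": 0.023, "tz": 0, "turn": 0, "gripper": 0.01}])

```text
time_s: 30.3
tcp_pos: [0.4767, -0.1506, 0.1534]
eef_rot: [-90.0, 0.1, 8.1]
contact_force: [-0.5, 0.4, -1.0]
gripper_width: 0.0198
```

```bash
python3 go.py .4779 -.1495 .1450 8.2
```

```text
tx 0.0014 ty 0.0083 tz 0.0009 turn -0.0009 rows 0.2 | t 30.3 pos [ 0.4767 -0.1506  0.1534] yaw 8.15 F [-0.5  0.4 -1. ] w 0.0198 j [  5.   9. -28.  -0. -53. -87.]
```

Call:
apply_moves(deltas=[{"tx": 0.0005, "ty": 0.003, "tz": 0, "turn": 0, "gripper": 0.01}, {"tx": 0.0005, "ty": 0.006, "tz": 0, "turn": 0, "gripper": 0.01}, {"tx": 0.0005, "ty": 0.007, "tz": 0, "turn": 0, "gripper": 0.01}, {"tx": 0.0005, "ty": 0.007, "tz": 0, "turn": 0, "gripper": 0.01}, {"tx": 0.0005, "ty": 0.007, "tz": 0, "turn": 0, "gripper": 0.01}])

```text
time_s: 30.8
tcp_pos: [0.4775, -0.1505, 0.1471]
eef_rot: [-90.0, -0.0, 8.2]
contact_force: [0.4, 0.1, -1.1]
gripper_width: 0.0195
```

```bash
python3 go.py .4779 -.1495 .1450 8.2; python3 -c "
from h import *
p,d,C,K=grab('wrist','w25.png')
c=p[145:275,200:360,::-1]; cv2.imwrite('pics/c25.png',cv2.resize(c,None,fx=5,fy=5,interpolation=cv2.INTER_CUBIC))"
```

```text
tx 0.0006 ty 0.0021 tz 0.0009 turn -0.0008 rows 0.0 | t 30.8 pos [ 0.4775 -0.1505  0.1471] yaw 8.16 F [ 0.4  0.1 -1.1] w 0.0195 j [  5.   9. -29.   0. -52. -87.]
```

View pics/c25.png

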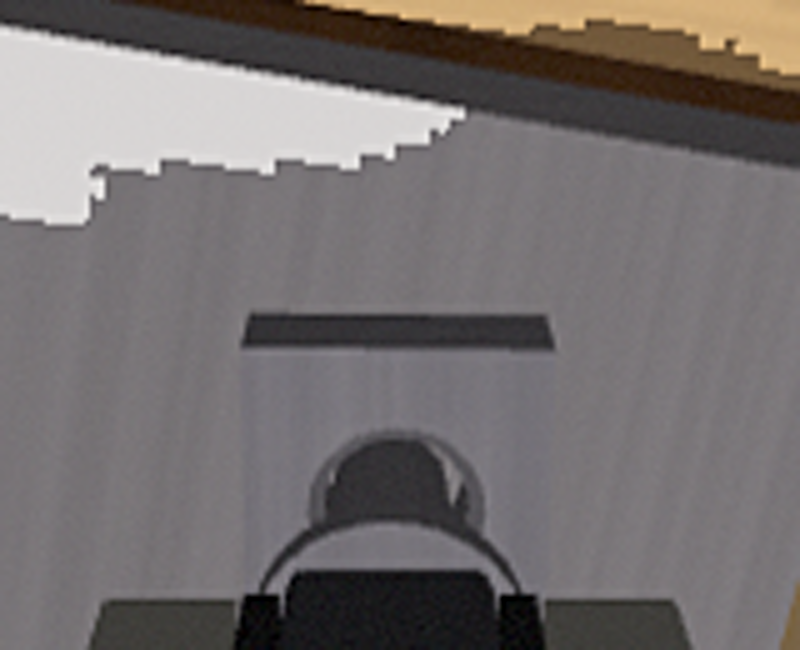

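Call:
apply_moves(deltas=[{"tx": 0.001, "ty": 0.002, "tz": 0, "turn": 0, "gripper": 0.01}, {"tx": 0.001, "ty": 0.002, "tz": -0.0028, "turn": -0.035, "gripper": 0.01}, {"tx": 0.0012, "ty": 0.002, "tz": -0.0056, "turn": -0.07, "gripper": 0.01}, {"tx": 0.0015, "ty": 0.002, "tz": -0.0084, "turn": -0.105, "gripper": 0.01}, {"tx": 0.0018, "ty": 0.002, "tz": -0.0111, "turn": -0.14, "gripper": 0.01}], newtons=60)

```text
time_s: 31.35
tcp_pos: [0.4807, -0.1609, 0.1448]
eef_rot: [-90.0, -0.0, 16.2]
contact_force: [-0.3, 3.3, -0.2]
gripper_width: 0.0199
```

```bash
cat > arc.py <<'E'
import sys
from h import *
px,py=.5571,-.1383
s=r.get_state();T=tool();v=np.array([px,py])-T[:2,3]
a=np.degrees(np.arctan2(v[1],v[0])); print('t %.1f pos'%s['time_s'],s['tcp_pos'].round(4),'R %.4f ang %.2f yaw %.2f'%(np.hypot(*v),a,np.degrees(np.arctan2(T[1,0],T[0,0]))),'F tool',(T[:3,:3].T@s['contact_force']).round(1),'M',s['moment'].round(2))
E
python3 arc.py
```

```text
t 31.4 pos [ 0.4807 -0.1609  0.1448] R 0.0796 ang 16.47 yaw 16.25 F tool [0.6 0.2 3.3] M [1.29 0.04 0.02]
```

Call:
apply_moves(deltas=[{"tx": 0.0002, "ty": 0, "tz": -0.0056, "turn": -0.07, "gripper": 0.01}, {"tx": 0.0008, "ty": 0, "tz": -0.0111, "turn": -0.14, "gripper": 0.01}, {"tx": 0.0017, "ty": 0, "tz": -0.0166, "turn": -0.209, "gripper": 0.01}, {"tx": 0.0031, "ty": 0, "tz": -0.0221, "turn": -0.279, "gripper": 0.01}, {"tx": 0.0048, "ty": 0, "tz": -0.0274, "turn": -0.349, "gripper": 0.01}])

```text
time_s: 31.85
tcp_pos: [0.4925, -0.1858, 0.1447]
eef_rot: [-89.9, 0.0, 36.3]
contact_force: [-2.1, 4.3, 1.4]
gripper_width: 0.0194
```

```bash
python3 arc.py
```

```text
t 31.9 pos [ 0.4925 -0.1858  0.1447] R 0.0802 ang 36.34 yaw 36.32 F tool [ 0.8 -1.4  4.7] M [1.91 0.77 0.01]
```

Call:
apply_moves(deltas=[{"tx": 0.0002, "ty": 0, "tz": -0.0056, "turn": -0.07, "gripper": 0.01}, {"tx": 0.0008, "ty": 0, "tz": -0.0111, "turn": -0.14, "gripper": 0.01}, {"tx": 0.0017, "ty": 0, "tz": -0.0166, "turn": -0.209, "gripper": 0.01}, {"tx": 0.0031, "ty": 0, "tz": -0.0221, "turn": -0.279, "gripper": 0.01}, {"tx": 0.0048, "ty": 0, "tz": -0.0274, "turn": -0.349, "gripper": 0.01}])

```text
time_s: 32.35
tcp_pos: [0.5117, -0.2051, 0.1446]
eef_rot: [-89.8, 0.0, 56.3]
contact_force: [-4.7, 4.4, 3.1]
gripper_width: 0.0201
```

```bash
python3 arc.py
```

```text
t 32.4 pos [ 0.5117 -0.2051  0.1446] R 0.0807 ang 55.80 yaw 56.31 F tool [ 1.1 -3.1  6.4] M [1.84 1.83 0.04]
```

Call:
apply_moves(deltas=[{"tx": 0.0007, "ty": 0, "tz": -0.0056, "turn": -0.07, "gripper": 0.01}, {"tx": 0.0013, "ty": 0, "tz": -0.0111, "turn": -0.14, "gripper": 0.01}, {"tx": 0.0023, "ty": 0, "tz": -0.0166, "turn": -0.209, "gripper": 0.01}, {"tx": 0.0036, "ty": 0, "tz": -0.0221, "turn": -0.279, "gripper": 0.01}, {"tx": 0.0053, "ty": 0, "tz": -0.0274, "turn": -0.349, "gripper": 0.01}])

```text
time_s: 32.85
tcp_pos: [0.5362, -0.2166, 0.1445]
eef_rot: [-89.7, 0.1, 76.3]
contact_force: [-8.1, 0.1, 4.8]
gripper_width: 0.02
```

```bash
python3 arc.py
```

```text
t 32.9 pos [ 0.5362 -0.2166  0.1445] R 0.0810 ang 75.08 yaw 76.30 F tool [-1.8 -4.8  8. ] M [ 0.1   3.12 -0.04]
```

Call:
apply_moves(deltas=[{"tx": 0.0005, "ty": 0, "tz": -0.0056, "turn": -0.07, "gripper": 0.01}, {"tx": 0.0011, "ty": 0, "tz": -0.0111, "turn": -0.14, "gripper": 0.01}, {"tx": 0.0022, "ty": 0, "tz": -0.0175, "turn": -0.205, "gripper": 0.01}, {"tx": 0.0022, "ty": 0, "tz": -0.0175, "turn": -0.205, "gripper": 0.01}])

```text
time_s: 33.25
tcp_pos: [0.5539, -0.2193, 0.1445]
eef_rot: [-89.7, 0.1, 88.0]
contact_force: [-8.8, -3.8, 5.5]
gripper_width: 0.02
```

```bash
python3 arc.py;  python3 go.py .5546 -.2187 .1450 88; python3 -c "
from h import *
p,d,C,K=grab('wrist','w26.png')"
```

```text
t 33.2 pos [ 0.5539 -0.2193  0.1445] R 0.0811 ang 87.75 yaw 88.02 F tool [-4.2 -5.4  8.7] M [-1.32  3.49 -0.01]
tx 0.0007 ty -0.0006 tz -0.0007 turn 0.0004 rows 0.0 | t 33.2 pos [ 0.5539 -0.2193  0.1445] yaw 88.02 F [-8.8 -3.8  5.5] w 0.0200 j [ -3.  18. -17.   0. -55.   1.]
```

View pics/w26.png

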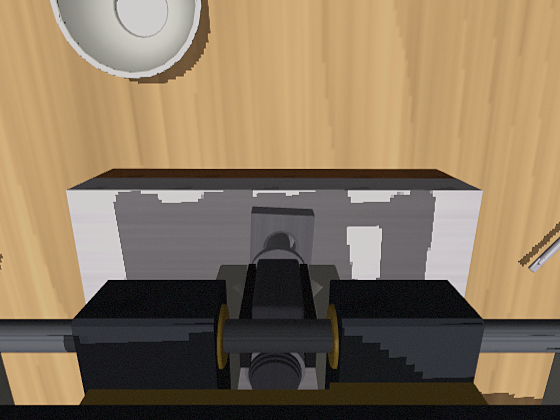

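Call:
apply_moves(deltas=[{"tx": 0, "ty": 0.002, "tz": -0.0005, "turn": 0, "gripper": 0.01}, {"tx": 0, "ty": 0.004, "tz": -0.0005, "turn": 0, "gripper": 0.01}, {"tx": 0, "ty": 0.005, "tz": -0.0005, "turn": 0, "gripper": 0.01}, {"tx": 0, "ty": 0.005, "tz": -0.0005, "turn": 0, "gripper": 0.01}])

```text
time_s: 33.7
tcp_pos: [0.5536, -0.2192, 0.1394]
eef_rot: [-89.6, 0.0, 87.9]
contact_force: [-8.2, -3.0, 3.8]
gripper_width: 0.0196
```

```bash
python3 arc.py
```

```text
t 33.7 pos [ 0.5536 -0.2192  0.1394] R 0.0810 ang 87.54 yaw 87.88 F tool [-3.3 -3.8  8.1] M [-1.19  3.37  0.05]
```

Call:
apply_moves(deltas=[{"tx": 0, "ty": 0.003, "tz": 0, "turn": 0, "gripper": 0.01}, {"tx": 0, "ty": 0.006, "tz": 0, "turn": 0, "gripper": 0.01}, {"tx": 0, "ty": 0.008, "tz": 0, "turn": 0, "gripper": 0.01}, {"tx": 0, "ty": 0.01, "tz": 0, "turn": 0, "gripper": 0.01}, {"tx": 0, "ty": 0.01, "tz": 0, "turn": 0, "gripper": 0.01}])

```text
time_s: 34.2
tcp_pos: [0.5543, -0.2193, 0.1296]
eef_rot: [-89.7, 0.1, 87.9]
contact_force: [-5.5, -3.7, 3.5]
gripper_width: 0.0197
```

```bash
python3 arc.py
```

```text
t 34.2 pos [ 0.5543 -0.2193  0.1296] R 0.0810 ang 87.99 yaw 87.89 F tool [-3.9 -3.5  5.4] M [-1.39  2.64 -0.  ]
```

Call:
apply_moves(deltas=[{"tx": 0, "ty": 0.004, "tz": 0, "turn": 0, "gripper": 0.01}, {"tx": 0, "ty": 0.008, "tz": 0, "turn": 0, "gripper": 0.01}, {"tx": 0, "ty": 0.011, "tz": 0, "turn": 0, "gripper": 0.01}, {"tx": 0, "ty": 0.013, "tz": 0, "turn": 0, "gripper": 0.01}, {"tx": 0, "ty": 0.014, "tz": 0, "turn": 0, "gripper": 0.01}])

```text
time_s: 34.7
tcp_pos: [0.5543, -0.2193, 0.1158]
eef_rot: [-89.7, 0.1, 87.9]
contact_force: [-7.0, -3.3, 5.1]
gripper_width: 0.0197
```

```bash
python3 arc.py
```

```text
t 34.7 pos [ 0.5543 -0.2193  0.1158] R 0.0810 ang 88.00 yaw 87.89 F tool [-3.6 -5.1  6.9] M [-1.17  2.99  0.02]
```

Nearly home; press on until firm contact.

Call:
apply_moves(deltas=[{"tx": 0, "ty": 0.001, "tz": 0, "turn": 0, "gripper": 0.01}, {"tx": 0, "ty": 0.002, "tz": 0, "turn": 0, "gripper": 0.01}, {"tx": 0, "ty": 0.002, "tz": 0, "turn": 0, "gripper": 0.01}])

```text
time_s: 35.0
tcp_pos: [0.5551, -0.2194, 0.1151]
eef_rot: [-89.8, 0.1, 87.9]
contact_force: [-8.3, -1.3, 12.7]
gripper_width: 0.0193
```

```bash
python3 arc.py
```

```text
t 35.0 pos [ 0.5551 -0.2194  0.1151] R 0.0811 ang 88.57 yaw 87.92 F tool [ -1.6 -12.6   8.3] M [-0.51  3.31  0.  ]
```

Call:
apply_moves(deltas=[{"tx": 0, "ty": 0.001, "tz": 0, "turn": 0, "gripper": 0.01}, {"tx": 0, "ty": 0.001, "tz": 0, "turn": 0, "gripper": 0.01}])

```text
time_s: 35.2
tcp_pos: [0.5557, -0.2194, 0.115]
eef_rot: [-89.9, 0.1, 87.9]
contact_force: [-9.9, -0.4, 17.5]
gripper_width: 0.0196
```

```bash
python3 arc.py; python3 -c "
from h import *
p,d,C,K=grab('wrist','w27.png')"
```

```text
t 35.2 pos [ 0.5557 -0.2194  0.115 ] R 0.0811 ang 89.02 yaw 87.95 F tool [ -0.8 -17.5   9.9] M [-0.05  3.58  0.1 ]
```

View pics/w27.png

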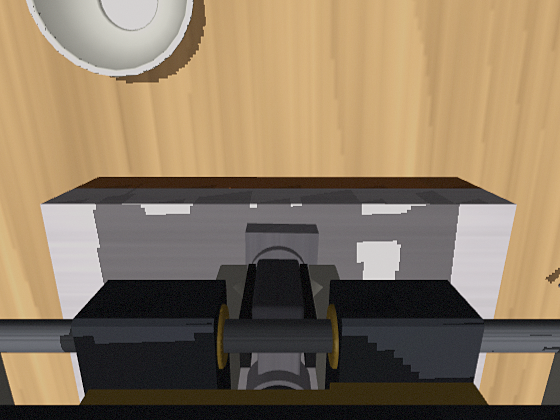

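Call:
apply_moves(deltas=[{"tx": 0, "ty": 0, "tz": 0, "turn": 0, "gripper": 0.045}, {"tx": 0, "ty": 0, "tz": 0, "turn": 0, "gripper": 0.045}, {"tx": 0, "ty": 0, "tz": 0, "turn": 0, "gripper": 0.045}, {"tx": 0, "ty": 0, "tz": 0, "turn": 0, "gripper": 0.045}, {"tx": 0, "ty": 0, "tz": 0, "turn": 0, "gripper": 0.045}])

```text
time_s: 35.75
tcp_pos: [0.557, -0.2183, 0.1128]
eef_rot: [-90.0, -0.0, 87.9]
contact_force: [-0.2, -0.2, -0.2]
gripper_width: 0.0445
```

```bash
python3 arc.py; python3 go.py .5546 -.2187 .30 88
```

```text
t 35.8 pos [ 0.557  -0.2183  0.1128] R 0.0800 ang 89.92 yaw 87.92 F tool [-0.2  0.2  0.2] M [ 0.11 -0.01  0.  ]
tx -0.0004 ty -0.1872 tz 0.0024 turn -0.0015 rows 3.7 | t 35.8 pos [ 0.557  -0.2183  0.1128] yaw 87.92 F [-0.2 -0.2 -0.2] w 0.0445 j [ -3.  20. -19.  -0. -51.   1.]
```

Call:
apply_moves(deltas=[{"tx": 0, "ty": -0.02, "tz": 0.002, "turn": 0, "gripper": 0.045}, {"tx": 0, "ty": -0.06, "tz": 0.002, "turn": 0, "gripper": 0.045}, {"tx": 0, "ty": -0.1, "tz": 0.002, "turn": 0, "gripper": 0.045}, {"tx": 0, "ty": -0.15, "tz": 0.002, "turn": 0, "gripper": 0.045}, {"tx": 0, "ty": -0.19, "tz": 0.002, "turn": 0, "gripper": 0.045}])

```text
time_s: 36.25
tcp_pos: [0.5551, -0.2185, 0.3059]
eef_rot: [-90.1, 0.0, 87.9]
contact_force: [1.4, -0.7, -0.5]
gripper_width: 0.0449
```

Call:
apply_moves(deltas=[{"tx": 0, "ty": 0, "tz": 0, "turn": 0, "gripper": 0.045}, {"tx": 0, "ty": 0, "tz": 0, "turn": 0, "gripper": 0.045}])

```text
time_s: 36.45
tcp_pos: [0.5552, -0.2182, 0.3041]
eef_rot: [-90.1, -0.0, 87.9]
contact_force: [-0.1, 0.2, -0.6]
gripper_width: 0.0452
```

```bash
python3 -c "
from h import *
p,d,C,K=grab('wrist','w28.png');W=cloud(d,C,K)
m=box(W,.52,.59,-.25,-.18,.11,.16); print(rect(m,W),np.median(W[m][:,2]))
p,d,C,K=grab('top','t28.png'); grab('scene','s28.png')"
```

```text
(array([ 552.6, -219.4]), array([20.1, 20.1]), 87.4, 650) 0.13429527323611795
```

View pics/w28.png

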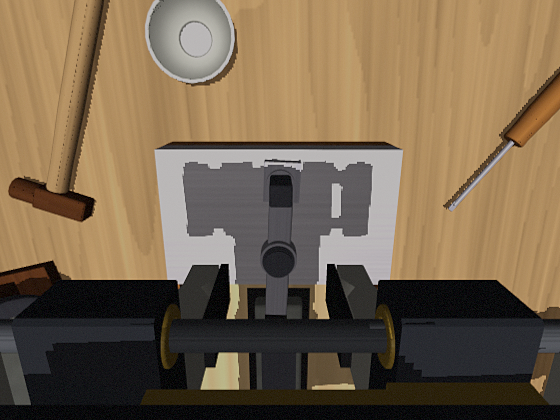

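View pics/t28.png

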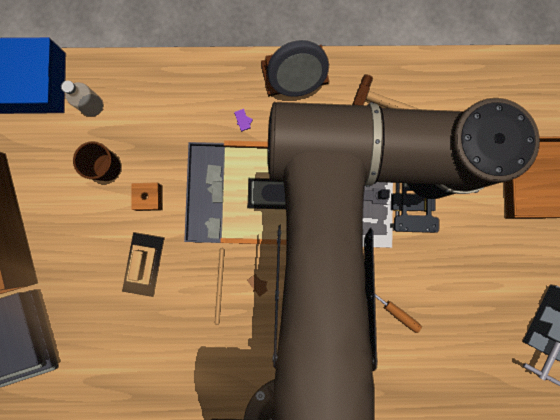

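View pics/s28.png

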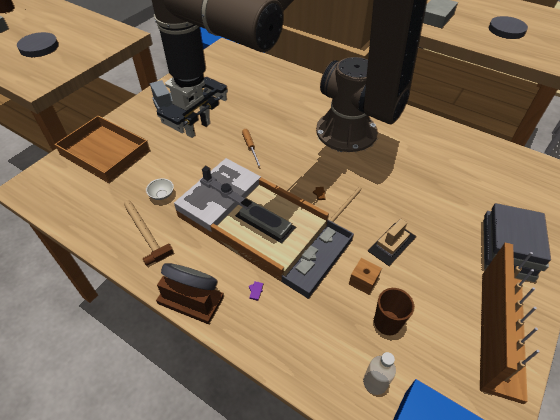

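Call:
apply_moves(deltas=[{"tx": -0.18, "ty": -0.04, "tz": 0.05, "turn": 0, "gripper": 0.045}, {"tx": -0.18, "ty": -0.04, "tz": 0.05, "turn": 0, "gripper": 0.045}, {"tx": -0.18, "ty": -0.04, "tz": 0.05, "turn": 0, "gripper": 0.045}, {"tx": -0.18, "ty": -0.04, "tz": 0.05, "turn": 0, "gripper": 0.045}, {"tx": -0.18, "ty": -0.04, "tz": 0.05, "turn": 0, "gripper": 0.045}])

```text
time_s: 37.1
tcp_pos: [0.4966, -0.4005, 0.3422]
eef_rot: [-89.9, 0.0, 87.7]
contact_force: [-0.8, 0.5, -0.1]
gripper_width: 0.0448
```

Call:
apply_moves(deltas=[{"tx": 0, "ty": 0, "tz": 0, "turn": 0, "gripper": 0.045}, {"tx": 0, "ty": 0, "tz": 0, "turn": 0, "gripper": 0.045}, {"tx": 0, "ty": 0, "tz": 0, "turn": 0, "gripper": 0.045}, {"tx": 0, "ty": 0, "tz": 0, "turn": 0, "gripper": 0.045}, {"tx": 0, "ty": 0, "tz": 0, "turn": 0, "gripper": 0.045}])

```text
time_s: 37.6
tcp_pos: [0.4986, -0.3957, 0.343]
eef_rot: [-90.0, -0.0, 88.0]
contact_force: [0.8, 0.7, -0.1]
gripper_width: 0.0451
```

```bash
python3 -c "
from h import *
p,d,C,K=grab('top');W=cloud(d,C,K)
cv2.imwrite('pics/t29.png',cv2.resize(p[120:310,70:410,::-1],None,fx=2.3,fy=2.3,interpolation=cv2.INTER_CUBIC))
print('foot',rect(box(W,.25,.5,.28,.45,.02,.095),W),'stone',rect(box(W,.51,.61,-.12,.13,.055,.075),W), r.get_state()['contact_force'])
"
```

```text
foot (array([395.5, 360.6]), array([57.2, 90.3]), 79.6, 891) stone (array([559.9, -15.2]), array([ 97.6, 209.2]), 0.3, 1683) [-1.22845609 -0.0909497   0.65982707]
```

View pics/t29.png

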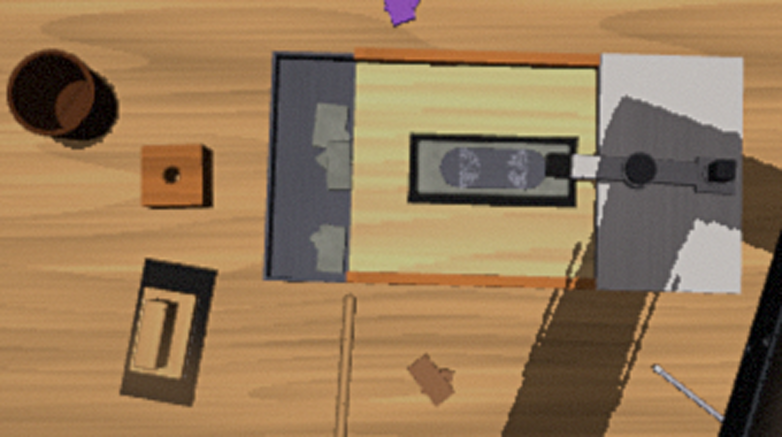

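```bash
python3 -c "
from h import *
p,d,C,K=load('top');W=cloud(d,C,K)
for x,y in [(330,127),(340,110),(325,158),(343,165),(343,180),(328,248),(343,248),(343,265)]: print(W[int(120+y/2.3),int(70+x/2.3)].round(3))
print(r.get_state()['time_s']); print(r.close_job())"
```

```text
[0.616 0.186 0.014]
[0.636 0.176 0.013]
[0.583 0.191 0.019]
[0.575 0.171 0.02 ]
[0.558 0.171 0.015]
[0.485 0.188 0.018]
[0.485 0.171 0.016]
[0.465 0.172 0.008]
37.65
the job is handed in; nothing more can be done
None
```

The job is done and was handed in at about 38 s, well inside the 210 s limit.

- **Chips:** three chips were on the bed, and I swept them into the tray with the held scraper, one lane at a time. The gripper never touched a chip. The purple and brown look-alikes were left alone. My last depth readings put all three chips at 8–20 mm height, below the bed surface, so they lie in the tray.
- **Scraper:** it was set back standing on its mat, in line with the mat. The final top view still shows it there.
- **Stone:** it lies flat and lengthwise on the pad. I measured a margin of about 10 mm at the tray end and less than 1 mm of sideways offset. After placing it I did not measure the end under the keeper again. An automatic outline in the last check also caught the keeper finger, so that number is no use for the stone, but the picture shows it in place.
- **Keeper and pin:** I put the pin in the keeper's hole, swung the keeper against its spring, and pushed the pin into the lock hole until it met firm contact. The pin's top was then at 134 mm, which matches the fully home position. The finger lies over the end of the stone and stayed there after I let go.
- **Other things:** the last top picture shows the brush pot and bamboo stick in place. The dish, at the right, and the chisel, partly hidden by the arm there, were in place in the views just before it. The wrist camera's calibration shifted by about 3 mm during the run, so I set the final fits by what the pictures showed relative to each other.

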